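# Make up the filtration kit and the sampling kit

### The job

Make up two kits for the practical class. The tray with three compartments is the filtration kit: lay the blue clamp lengthwise in the long compartment, and stand the bigger beaker and the squat wide jar in its two square compartments, either way round; the tray with two compartments is the sampling kit: stand the narrow-necked bottle and the smaller beaker in it, one in each compartment, either way round. Set every piece flat on the floor of its compartment, clear of the ribs, without dropping or tipping anything over, and leave the jug, the wash bottle and the dish where they are.

Things in the scene. Friction and masses are not known exactly. Their poses are not given: they have to be found in the camera images.
- bottle_mid (a point): narrow-necked amber glass bottle with a small grey cap, standing: body 40 mm diameter, 68 mm high overall (the neck and cap are narrower: hold it at the middle or lower); origin at its centre, half-way up, its z axis up; about 90 g
- jar_mid (a point): squat wide-mouthed amber glass jar with a wide grey lid, standing: 52 mm diameter, 52 mm high; origin at its centre, half-way up, its z axis up; about 100 g
- big_beaker_mid (a point): the bigger white plastic beaker, straight-sided, open at the top: 60 mm diameter, 66 mm high, wall 3 mm; origin at its centre, half-way up, its z axis up; about 60 g
- small_beaker_mid (a point): the smaller white plastic beaker, straight-sided, open at the top: 44 mm diameter, 52 mm high, wall 3 mm; origin at its centre, half-way up, its z axis up; about 40 g
- clamp_mid (a point): blue joint clamp lying on its side, rigid: 140 mm long (along its own y axis: open claw at +y, two spreading handles at -y), 40 mm wide at the most (claw and handle ends), 26 mm high. Its middle is a solid block 18 mm wide (along x) and 44 mm long (y), the place to hold it, across x; pads low enough to overlap the upper 12 mm or more will hold. Origin at the centre of this block, 13 mm above the underside, z up; about 140 g
- small_tray: fixed plastic tray, grey floor with white walls and ribs, with two compartments, 80 x 156 mm, origin at the centre of its underside on the bench. Floor 3 mm thick; outer walls and dividing rib 4 mm thick, tops 8 mm above the bench. Two square compartments, 72 x 72 mm inside, side by side along the tray's y axis, centres at (0, +38) and (0, -38) mm in its frame
- large_tray: fixed plastic tray, grey floor with white walls and ribs, with three compartments, 164 x 176 mm, origin at the centre of its underside on the bench. Floor 3 mm thick; walls and ribs 4 mm thick, tops 8 mm above the bench. Two square compartments, 82 x 82 mm inside, centres at (-37, +43) and (-37, -43) mm in its frame; one long compartment, 70 mm in x by 168 mm in y inside, centre at (+43, 0) mm, long side along the tray's y axis
- jug: bystander: white plastic jug with a handle, 100 mm diameter, 130 mm high; origin at the centre of its underside
- wash_bottle: bystander: white bottle with a blue cap, 70 mm diameter, 150 mm high; origin at the centre of its underside
- dish: bystander: low white dish, 90 mm diameter, 30 mm high; origin at the centre of its underside

How it is judged:
At the end, for the whole second after the job is handed in: Small tray: bottle and small beaker, one per compartment (within 18, 16 mm of its centre, each tray axis). Large tray: big beaker and jar, one per square (13, 17 mm); clamp in the long one (18 mm; 15 deg of its length). All flat on the floor (height 3 mm, tilt 5 deg), released, at rest (((x of bottle_mid in the frame of small_tray between -0.018 and 0.018 m and y of bottle_mid in the frame of small_tray between 0.02 and 0.056 m) or (x of bottle_mid in the frame of small_tray between -0.018 and 0.018 m and y of bottle_mid in the frame of small_tray between -0.056 and -0.02 m)) and z of bottle_mid in the frame of small_tray between 0.034 and 0.04 m and angle between each of bottle_mid, small_beaker_mid, big_beaker_mid, jar_mid, clamp_mid's own z axis and vertical below 0.09 rad and linear speed of each of bottle, small_beaker, big_beaker, jar, clamp below 0.02 m/s and contact force between each of bottle, small_beaker, big_beaker, jar, clamp and the fingers below 0.05 N and ((x of small_beaker_mid in the frame of small_tray between -0.016 and 0.016 m and y of small_beaker_mid in the frame of small_tray between 0.022 and 0.054 m) or (x of small_beaker_mid in the frame of small_tray between -0.016 and 0.016 m and y of small_beaker_mid in the frame of small_tray between -0.054 and -0.022 m)) and z of small_beaker_mid in the frame of small_tray between 0.026 and 0.032 m and ((x of big_beaker_mid in the frame of large_tray between -0.05 and -0.024 m and y of big_beaker_mid in the frame of large_tray between 0.03 and 0.056 m) or (x of big_beaker_mid in the frame of large_tray between -0.05 and -0.024 m and y of big_beaker_mid in the frame of large_tray between -0.056 and -0.03 m)) and z of big_beaker_mid in the frame of large_tray between 0.033 and 0.039 m and ((x of jar_mid in the frame of large_tray between -0.054 and -0.02 m and y of jar_mid in the frame of large_tray between 0.026 and 0.06 m) or (x of jar_mid in the frame of large_tray between -0.054 and -0.02 m and y of jar_mid in the frame of large_tray between -0.06 and -0.026 m)) and z of jar_mid in the frame of large_tray between 0.026 and 0.032 m and x of clamp_mid in the frame of large_tray between 0.025 and 0.061 m and y of clamp_mid in the frame of large_tray between -0.018 and 0.018 m and z of clamp_mid in the frame of large_tray between 0.013 and 0.019 m and angle between the y axis of clamp_mid and the y axis of large_tray, either way round below 0.26 rad); the robot touches nothing.
It fails at once if the bottle, the jar or a beaker is tipped over (more than 40 degrees from upright) (angle between any of bottle_mid, jar_mid, big_beaker_mid, small_beaker_mid's own z axis and vertical above 0.7 rad).
It fails at once if a piece of the kits is dropped (falls free, faster than 0.8 m/s, about 3 cm) ((linear speed of bottle above 0.8 m/s and contact force between bottle and the fingers below 0.05 N) or (linear speed of jar above 0.8 m/s and contact force between jar and the fingers below 0.05 N) or (linear speed of big_beaker above 0.8 m/s and contact force between big_beaker and the fingers below 0.05 N) or (linear speed of small_beaker above 0.8 m/s and contact force between small_beaker and the fingers below 0.05 N) or (linear speed of clamp above 0.8 m/s and contact force between clamp and the fingers below 0.05 N)).
It fails at once if the jug, the wash bottle or the dish is moved more than 2 cm (distance of any of jug, wash_bottle, dish from where it was at the start of the episode above 0.02 m).
It also fails if it takes over 144 s, if anything falls off the work surface, if the arm or the gripper's body presses on something with over 40 N, if the wrist force passes 120 N, or if a joint passes its speed limit or range.

### The arm

A 7-joint arm with a two-finger parallel gripper is mounted at the origin on the work surface. World frame = base frame: x ahead of the robot, y to its left, z up, the work surface at z = 0. Lengths are in m, angles in rad, forces in N, time in s.
With the tool pointing down it reaches from about 0.4 to 0.85 m from the base axis. Payload 4.5 kg.
Tool frame: the origin (TCP) lies at the very end of the fingers, on their centre line; the grasp point (between the pads) lies 19 mm behind it; z points along the fingers, x is the direction in which the jaws open and shut, and the axes are right-handed (so a half turn about z gives the same grasp; the last joint's range is limited). The gripper opens to 88 mm and grips with 3 to 60 N. Pads are 18 mm wide; open, the fingers measure 123 mm over their backs; the gripper's body (75 mm by 187 mm) begins 45 mm behind the grasp point.
Start: joints at [1.185, 0.689, -0.195, 1.565, 0.157, 0.902, -0.215], TCP at [0.255, -0.571, 0.207] pointing down, gripper open.
Joint ranges: [-3.01, 3.01], [-0.46, 2.08], [-1.47, 1.51], [0.13, 2.56], [-1, 4.14], [0.04, 2.09], [-2.66, 2.66]. Speed limits (rad/s): [2.57, 2.57, 3.14, 3.14, 3.14, 3.14, 3.14].

### API

Orientations are given as a unit quaternion [x, y, z, w].
In Python, from plant import * gives the robot as it stands.
- The arm moves only by the tool apply_moves, never from a script. Its argument "series" is a list of rows, each an object of numbers: "x", "y", "z": the shift along the tool's x, y, z in units of 80 cm (1.0 is 80 cm); "wx", "wy", "wz": the turn, a rotation vector about the tool's x, y, z in units of pi rad (1.0 is pi rad); "fingers": the opening, from -1 (shut) to 1 (fully open), so that 0 is half open. In form: [{"x": .., "y": .., "z": .., "wx": .., "wy": .., "wz": .., "fingers": ..}, ...]. A call has 1 to 8 rows; each row shifts and turns the pose as measured when the row begins, along the tool's axes as they then stand; what a row does not reach is not made up. A row lasts 1/8 s, in which the tool goes at most 62.5 mm and 10.7 degrees, less where a joint would pass 70% of its speed; a pose out of reach is approached as far as the arm can. A call with a number of a shift or a turn outside -1 to 1 is refused whole. A call with a gripper value outside its range is refused whole. The fingers move at their own pace and stop on an object; "force" is the grip in N (left out, the last holds). Time passes only in rows, so rows that do not move let the fingers close. It gives the time, the measured TCP pose, the force and the opening at its end, in the units of the state.
- get_state(): the state, without advancing time (a new reading comes with each control period).
- snapshot(name): name is "side" or "top" or "wrist"; returns (picture, depth): 480x640x3 uint8, red, green, blue; 480x640 float32, m along the optical axis (not along the pixel's ray), 0 where there is no reading.
- camera_model(name): a dict with "camera_matrix" (3x3 intrinsics, pixels), "world_from_camera" (4x4, takes a point from camera to world coordinates). Camera axes: x right, y up, looking along -z (the intrinsics and any distortion apply to the point x, -y, -z); pixel columns grow to the right and rows downward; lengths in m; the calibration is good to about 2 mm. A picture is of the moment at which its call begins: read the wrist's pose just before it. camera_model takes no time and is no camera call; for the wrist camera it gives the pose at the moment of the call.
- finish_job(): hands the job in, once; it reports no verdict.
The state is a dict: "clock": time; "q": joint angles; "qd": joint speeds; "joint_torque": joint torques, N m; "tool_pos": TCP position; "eef_rot": TCP orientation; "contact_force": force on the tool from outside, world axes, zero at the start; "moment": the same for the moment, N m; "opening": opening from 0.0 (shut) to 1.0 (fully open).
Only numpy, scipy, OpenCV 4.12 (cv2) and the standard library are available. Lean on these libraries where they do the work, as an engineer would, in place of code of your own. Each camera call takes 0.05 s, during which the arm holds its last target. There are 200 camera calls.

## Working session

There is one attempt and no reset: what is moved stays moved. The work goes in short steps, Python scripts to look and compute and a tool call to move; the robot and the scene stay as the last step left them, time stands still between calls to the robot, and variables do not carry over. Pictures are saved under pics/ and viewed, about 12 in all and at most 16, crops included, and the job is handed in when it is done.

Besides the shell and the picture viewer there is one more tool, called after "Call:" in YAML: its name, and indented under it one key for each argument. apply_moves: Moves the arm, as the interface text tells. Its arguments: {"type":"object","properties":{"series":{"type":"array","items":{"type":"object","properties":{"x":{"type":"number"},"y":{"type":"number"},"z":{"type":"number"},"wx":{"type":"number"},"wy":{"type":"number"},"wz":{"type":"number"},"fingers":{"type":"number"}}}},"force":{"type":"number"}},"required":["series"]}

```bash
ls; mkdir -p pics; python3 - <<'E'
from plant import *
import cv2,numpy as np
s=get_state();print({k:np.round(v,3) for k,v in s.items()})
for n in("top","side"):
    im,d=snapshot(n);cv2.imwrite(f"pics/{n}0.png",im[:,:,::-1]);np.savez(f"pics/{n}0.npz",im=im,d=d)
    m=camera_model(n);print(n,{k:np.round(v,4).tolist() for k,v in m.items()})
E
```

```text
pics
{'clock': np.float64(0.0), 'q': array([ 1.185,  0.69 , -0.195,  1.566,  0.157,  0.903, -0.215]), 'qd': array([ 0.   ,  0.001, -0.001,  0.001,  0.001, -0.   , -0.001]), 'joint_torque': array([-0.0000e+00, -5.2756e+01, -1.2670e+00, -1.5343e+01, -5.3000e-02,
        7.0000e-03,  0.0000e+00]), 'tool_pos': array([ 0.254, -0.57 ,  0.206]), 'eef_rot': array([ 0.839, -0.544, -0.001, -0.   ]), 'contact_force': array([ 0.658, -0.547, -0.196]), 'moment': array([-0.038, -0.026, -0.021]), 'opening': np.float64(1.004)}
top {'camera_matrix': [[453.3216, 0.0, 314.4603], [0.0, 453.3216, 244.4519], [0.0, 0.0, 1.0]], 'world_from_camera': [[-0.0156, 0.9944, -0.1047, 0.4867], [-0.9999, -0.0151, 0.0063, 0.0124], [0.0047, 0.1048, 0.9945, 1.3236], [0.0, 0.0, 0.0, 1.0]]}
side {'camera_matrix': [[496.1575, 0.0, 326.0689], [0.0, 496.1575, 234.3353], [0.0, 0.0, 1.0]], 'world_from_camera': [[-0.8487, 0.2769, -0.4506, 0.0691], [-0.5289, -0.4525, 0.718, 0.8931], [-0.005, 0.8477, 0.5305, 0.6924], [0.0, 0.0, 0.0, 1.0]]}
```

View pics/top0.png

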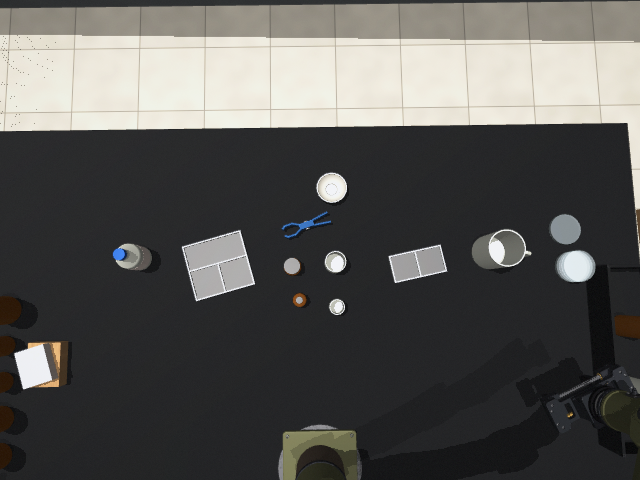

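View pics/side0.png

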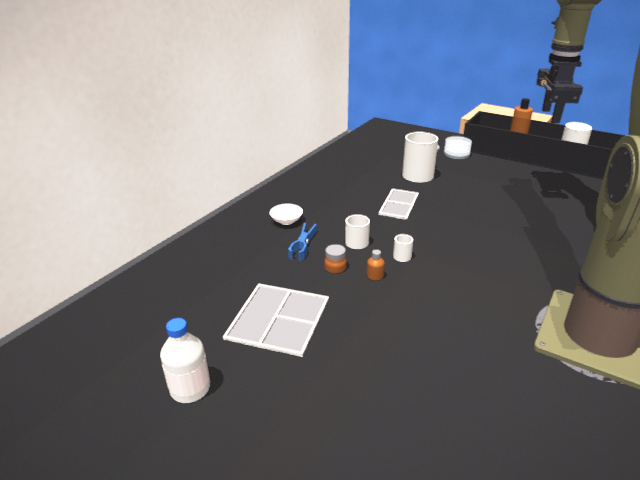

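The top view shows the clamp at (305,226), jar (292,266), big beaker (335,262), bottle (299,300), small beaker (337,307), large tray (218,265), small tray (418,264), dish (332,187), jug (498,248) and wash bottle (130,257). The side view agrees.

```bash
cat > h.py <<'E'
from plant import *
import cv2,numpy as np
from scipy.spatial.transform import Rotation as R
def ray(m,uv,z):
    K=np.array(m["camera_matrix"]);T=np.array(m["world_from_camera"])
    uv=np.atleast_2d(uv).astype(float)
    c=np.c_[(uv[:,0]-K[0,2])/K[0,0],-(uv[:,1]-K[1,2])/K[1,1],-np.ones(len(uv))]
    w=c@T[:3,:3].T
    return T[:3,3]+w*((z-T[2,3])/w[:,2])[:,None]
def world(m,d):
    v,u=np.mgrid[:d.shape[0],:d.shape[1]]
    K=np.array(m["camera_matrix"]);T=np.array(m["world_from_camera"])
    c=np.stack([(u-K[0,2])/K[0,0]*d,-(v-K[1,2])/K[1,1]*d,-d],-1)
    return c@T[:3,:3].T+T[:3,3]
def plan(target,zw,jaw):
    """tool-frame move to world TCP target, pointing down, jaw axis yaw = jaw (mod pi)"""
    s=get_state();r=R.from_quat(s["eef_rot"]);p=np.array(s["tool_pos"])
    t=np.array([*target,zw]);M=r.as_matrix();x=M[:,0]
    cur=np.arctan2(x[1],x[0]);a=(jaw-cur+np.pi/2)%np.pi-np.pi/2
    X=np.array([np.cos(cur+a),np.sin(cur+a),0]);Z=np.array([0,0,-1.]);Y=np.cross(Z,X)
    rv=(r.inv()*R.from_matrix(np.c_[X,Y,Z])).as_rotvec()
    print("q7",np.round(s["q"][6],2),"clock",round(float(s["clock"]),2),"world d",np.round(t-p,4),"| units xyz",np.round(M.T@(t-p)/0.8,4),"rot",np.round(rv/np.pi,4))
E
python3 - <<'E'
from h import *
z=np.load("pics/top0.npz");im,d=z["im"],z["d"];m=camera_model("top");W=world(m,d)
hsv=cv2.cvtColor(im,cv2.COLOR_RGB2HSV)
mask=((hsv[...,2]>70)).astype(np.uint8);mask[:150]=0;mask[340:]=0
n,l,st,c=cv2.connectedComponentsWithStats(mask)
for i in range(1,n):
    if st[i,4]<40: continue
    zz=W[...,2][l==i]
    print(np.round(c[i]),st[i].tolist(),"z98",np.round(np.percentile(zz,[10,50,95]),3),"xy@0.008",np.round(ray(m,c[i],.008)[0],3))
for name,b in(("L",(170,225,270,310)),("S",(380,235,455,290))):
    k=np.zeros_like(mask);k[b[1]:b[3],b[0]:b[2]]=mask[b[1]:b[3],b[0]:b[2]]
    p=np.argwhere(k)[:,::-1]
    h=cv2.convexHull(p.astype(np.float32));w=ray(m,h[:,0],.008)[:,:2]
    r=cv2.minAreaRect((w*1000).astype(np.float32));print(name,r)
E
```

```text
[636. 188.] [630, 150, 10, 109, 595] z98 [-0.756 -0.747 -0.002] xy@0.008 [ 0.78  -0.953  0.008]
[331. 187.] [316, 172, 31, 31, 757] z98 [0.005 0.016 0.032] xy@0.008 [ 0.795 -0.048  0.008]
[305. 224.] [281, 211, 50, 27, 272] z98 [0.014 0.025 0.03 ] xy@0.008 [0.685 0.03  0.008]
[565. 229.] [549, 214, 32, 31, 749] z98 [0.009 0.013 0.017] xy@0.008 [ 0.66  -0.732  0.008]
[500. 249.] [472, 229, 60, 40, 1735] z98 [0.006 0.068 0.13 ] xy@0.008 [ 0.603 -0.536  0.008]
[218. 265.] [181, 230, 74, 72, 3543] z98 [0.    0.004 0.01 ] xy@0.008 [0.569 0.286 0.008]
[132. 256.] [112, 243, 40, 27, 805] z98 [0.034 0.101 0.151] xy@0.008 [0.598 0.534 0.008]
[417. 263.] [388, 244, 60, 39, 1554] z98 [0.    0.004 0.01 ] xy@0.008 [ 0.566 -0.294  0.008]
[335. 261.] [324, 250, 23, 23, 399] z98 [0.001 0.006 0.068] xy@0.008 [ 0.575 -0.055  0.008]
[575. 266.] [555, 250, 41, 32, 1045] z98 [0.024 0.05  0.055] xy@0.008 [ 0.551 -0.755  0.008]
[292. 266.] [284, 258, 17, 17, 236] z98 [0.033 0.052 0.057] xy@0.008 [0.563 0.071 0.008]
[299. 300.] [293, 293, 13, 14, 147] z98 [0.042 0.047 0.071] xy@0.008 [0.466 0.051 0.008]
[337. 306.] [329, 299, 16, 16, 213] z98 [0.001 0.006 0.054] xy@0.008 [ 0.445 -0.057  0.008]
L ((570.1470947265625, 285.9878845214844), (166.87905883789062, 178.6241912841797), 15.399971008300781)
S ((565.9053955078125, -293.8310546875), (82.80030059814453, 158.6348876953125), 11.730278968811035)
```

```bash
python3 - <<'E'
from h import *
plan((.52,0.0),.42,np.pi/2)
plan((.52,0.0),.42,0)
s=get_state();T=np.array(camera_model("wrist")["world_from_camera"]);M=R.from_quat(s["eef_rot"]).as_matrix()
print("cam in tool",np.round(M.T@(T[:3,3]-s["tool_pos"]),3),np.round(M.T@T[:3,:3],2),camera_model("wrist")["camera_matrix"])
E
```

```text
q7 -0.22 clock 0.1 world d [0.2656 0.5702 0.2135] | units xyz [-0.516  -0.5936 -0.2661] rot [1.000e-04 5.000e-04 1.336e-01]
q7 -0.22 clock 0.1 world d [0.2656 0.5702 0.2135] | units xyz [-0.516  -0.5936 -0.2661] rot [-3.000e-04  5.000e-04 -3.664e-01]
cam in tool [-0.    -0.068 -0.178] [[ 1.    0.   -0.  ]
 [-0.   -0.96 -0.26]
 [-0.    0.26 -0.96]] [[343.24148148   0.         318.52048903]
 [  0.         343.24148148 237.81796729]
 [  0.           0.           1.        ]]
```

Call:
apply_moves:
  series:
    - {"z": -0.07}
    - {"x": -0.05,"y": -0.055,"z": -0.04}
    - {"x": -0.05,"y": -0.055,"z": -0.03}
    - {"x": -0.05,"y": -0.06,"z": -0.025}
    - {"x": -0.05,"y": -0.06,"z": -0.02}
    - {"x": -0.05,"y": -0.06,"z": -0.02}
    - {"x": -0.05,"y": -0.06,"z": -0.02}
    - {"x": -0.05,"y": -0.06,"z": -0.01}
  force: 20

```text
schema error: expected keys x, y, z, wx, wy, wz, fingers
```

```bash
python3 - <<'E'
from h import *
plan((.52,0.0),.42,np.pi/2)
s=get_state();print(s["tool_pos"],s["q"])
E
```

```text
q7 -0.22 clock 0.1 world d [0.2656 0.5702 0.2135] | units xyz [-0.516  -0.5936 -0.2661] rot [1.000e-04 5.000e-04 1.336e-01]
[ 0.25443794 -0.57017785  0.20648077] [ 1.18479915  0.68991233 -0.19451301  1.56624642  0.15727549  0.90249556
 -0.21509396]
```

All keys are required in each row.

Call:
apply_moves:
  series:
    - {"x": 0,"y": 0,"z": -0.07,"wx": 0,"wy": 0,"wz": 0,"fingers": 1}
    - {"x": -0.05,"y": -0.055,"z": -0.04,"wx": 0,"wy": 0,"wz": 0,"fingers": 1}
    - {"x": -0.05,"y": -0.055,"z": -0.03,"wx": 0,"wy": 0,"wz": 0,"fingers": 1}
    - {"x": -0.05,"y": -0.06,"z": -0.025,"wx": 0,"wy": 0,"wz": 0,"fingers": 1}
    - {"x": -0.05,"y": -0.06,"z": -0.02,"wx": 0,"wy": 0,"wz": 0,"fingers": 1}
    - {"x": -0.05,"y": -0.06,"z": -0.02,"wx": 0,"wy": 0,"wz": 0,"fingers": 1}
    - {"x": -0.05,"y": -0.06,"z": -0.02,"wx": 0,"wy": 0,"wz": 0,"fingers": 1}
    - {"x": -0.05,"y": -0.06,"z": -0.01,"wx": 0,"wy": 0,"wz": 0,"fingers": 1}
  force: 20

```text
clock: 1.1
tool_pos: [0.4331, -0.1944, 0.3906]
eef_rot: [0.836, -0.549, -0.003, -0.001]
contact_force: [0.8, -0.1, -0.5]
opening: 0.997
```

```bash
python3 - <<'E'
from h import *
plan((.52,0.0),.42,np.pi/2)
s=get_state();print(s["tool_pos"],s["q"])
E
```

```text
q7 -0.94 clock 1.1 world d [0.0869 0.1944 0.0294] | units xyz [-0.18   -0.1962 -0.0359] rot [0.001  0.0021 0.1302]
[ 0.43311009 -0.19438536  0.39057135] [ 0.54757201  0.29811745 -0.30662858  1.68962673  0.09141947  1.17407959
 -0.94407392]
```

Call:
apply_moves:
  series:
    - {"x": -0.05,"y": -0.055,"z": -0.01,"wx": 0,"wy": 0,"wz": 0,"fingers": 1}
    - {"x": -0.05,"y": -0.055,"z": -0.01,"wx": 0,"wy": 0,"wz": 0,"fingers": 1}
    - {"x": -0.05,"y": -0.05,"z": -0.01,"wx": 0,"wy": 0,"wz": 0,"fingers": 1}
    - {"x": -0.03,"y": -0.036,"z": 0,"wx": 0,"wy": 0,"wz": 0,"fingers": 1}
    - {"x": 0,"y": 0,"z": 0,"wx": 0,"wy": 0,"wz": 0.05,"fingers": 1}
    - {"x": 0,"y": 0,"z": 0,"wx": 0,"wy": 0,"wz": 0.05,"fingers": 1}
    - {"x": 0,"y": 0,"z": 0,"wx": 0,"wy": 0,"wz": 0.03,"fingers": 1}
    - {"x": 0,"y": 0,"z": 0,"wx": 0,"wy": 0,"wz": 0,"fingers": 1}

```text
clock: 2.1
tool_pos: [0.5209, 0.0138, 0.4138]
eef_rot: [0.707, -0.707, -0.006, 0.0]
contact_force: [0.3, -0.3, -0.1]
opening: 0.999
```

```bash
python3 - <<'E'
from h import *
plan((.52,0.0),.42,np.pi/2)
m=camera_model("wrist");im,d=snapshot("wrist");np.savez("pics/w1.npz",im=im,d=d,K=m["camera_matrix"],T=m["world_from_camera"]);cv2.imwrite("pics/w1.png",im[:,:,::-1])
s=get_state();print(s["tool_pos"],s["q"])
E
```

```text
q7 -1.79 clock 2.1 world d [-0.0009 -0.0138  0.0062] | units xyz [ 0.0172  0.0012 -0.0079] rot [0.003  0.0025 0.0002]
[0.52091894 0.01381595 0.41378158] [ 0.07901222  0.36130716 -0.28629985  1.51855806  0.0942586   1.28406209
 -1.78663725]
```

View pics/w1.png

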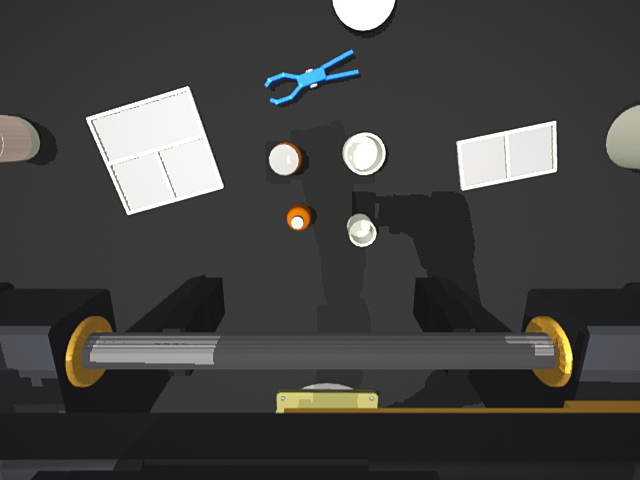

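The wrist view has everything in it: block of the clamp near (312,77), jar lid (285,159), big beaker (364,153), bottle (299,216), small beaker (362,230), large tray (155,150), small tray (507,155).

```bash
cat > meas.py <<'E'
from h import *
import sys
def measure(f):
    z=np.load(f);im,d=z["im"],z["d"];m=dict(camera_matrix=z["K"],world_from_camera=z["T"]);W=world(m,d)
    hsv=cv2.cvtColor(im,cv2.COLOR_RGB2HSV);ok=d>0
    out={}
    for n,h,c,r in(("jar",.052,(285,159),22),("big",.066,(364,153),26),("bottle",.068,(299,216),16),("small",.052,(362,230),20)):
        k=np.zeros(d.shape,np.uint8);cv2.circle(k,c,r,1,-1)
        k&=(ok&(W[...,2]>h-.006)&(W[...,2]<h+.01)).astype(np.uint8)
        w=ray(m,np.argwhere(k)[:,::-1],h)[:,:2]
        (cx,cy),rr=cv2.minEnclosingCircle((w*1000).astype(np.float32));print(n,"circle",np.round((cx,cy,2*rr),1),"mean",np.round(w.mean(0)*1000,1),"z",np.round(np.median(W[...,2][k>0]),4),len(w))
    for n,b,sz in(("L",(70,70,235,225),(164,176)),("S",(445,110,570,200),(80,156))):
        k=np.zeros(d.shape,np.uint8);k[b[1]:b[3],b[0]:b[2]]=hsv[b[1]:b[3],b[0]:b[2],2]>120
        h=cv2.convexHull(np.argwhere(k)[:,::-1].astype(np.float32));w=ray(m,h[:,0],.008)[:,:2]
        print(n,cv2.minAreaRect((w*1000).astype(np.float32)))
    k=((hsv[...,0]>95)&(hsv[...,0]<125)&(hsv[...,1]>120)&(hsv[...,2]>60));k[130:]=0
    px=np.argwhere(k)[:,::-1];w=ray(m,px,.026)[:,:2]*1000
    c=w.mean(0);u=np.linalg.svd(w-c,full_matrices=False)[2][0];v=np.array([-u[1],u[0]])
    a=(w-c)@u;b=(w-c)@v
    print("clamp c",np.round(c,1),"u",np.round(u,3),"extent",np.round([a.min(),a.max()],1))
    for t in range(-80,80,5):
        q=(a>=t)&(a<t+5)
        if q.any(): print(t,q.sum(),np.round([b[q].min(),b[q].max()],1))
    print("clamp z",np.percentile(W[...,2][k],[10,50,90]))
if __name__=="__main__": measure(sys.argv[1])
E
python3 meas.py pics/w1.npz; python3 -c "
import cv2;i=cv2.imread('pics/w1.png')[40:120,255:370];cv2.imwrite('pics/c1.png',cv2.resize(i,None,fx=6,fy=6,interpolation=cv2.INTER_NEAREST))"
```

```text
jar circle [562.9  69.9  46.3] mean [563.  70.] z 0.0521 727
big circle [572.2 -51.8  59.7] mean [572.2 -53.3] z 0.0661 279
bottle circle [468.   50.1  20.3] mean [468.2  49.9] z 0.0681 129
small circle [447.6 -54.2  44.7] mean [447.2 -54.5] z 0.0517 185
L ((569.6947021484375, 285.4801330566406), (166.99911499023438, 179.75473022460938), 15.376787185668945)
S ((565.5640869140625, -293.48162841796875), (83.13416290283203, 160.10748291015625), 11.69843864440918)
clamp c [682.1  28.5] u [ 0.306 -0.952] extent [-70.9  70.9]
-75 3 [-13.9  12.9]
-70 42 [-17.2  15.9]
-65 40 [-21.8  20.2]
-60 42 [-21.4  19.7]
-55 45 [-21.4  19.6]
-50 45 [-21.5  20. ]
-45 44 [-21.5  19.9]
-40 36 [-21.6  20.2]
-35 50 [-19.8  17.6]
-30 47 [-16.7  15.7]
-25 54 [-14.1  12.6]
-20 40 [-11.    9.8]
-15 51 [-11.5   9.7]
-10 49 [-11.1   9.2]
-5 42 [-8.5  8.7]
0 41 [-8.6  8.2]
5 49 [-11.4   9.9]
10 52 [-11.4  10.2]
15 55 [-11.5  10.5]
20 52 [-11.9  11.8]
25 42 [-12.9  12.5]
30 42 [-13.5  13.7]
35 42 [-14.4  14.1]
40 43 [-14.9  14.9]
45 42 [-15.4  15.2]
50 42 [-15.9  16.4]
55 41 [-16.9  17.2]
60 44 [-17.4  17.6]
65 41 [-17.8  18.3]
70 5 [-14.8  14.8]
clamp z [0.00494942 0.02468878 0.02705979]
```

View pics/c1.png

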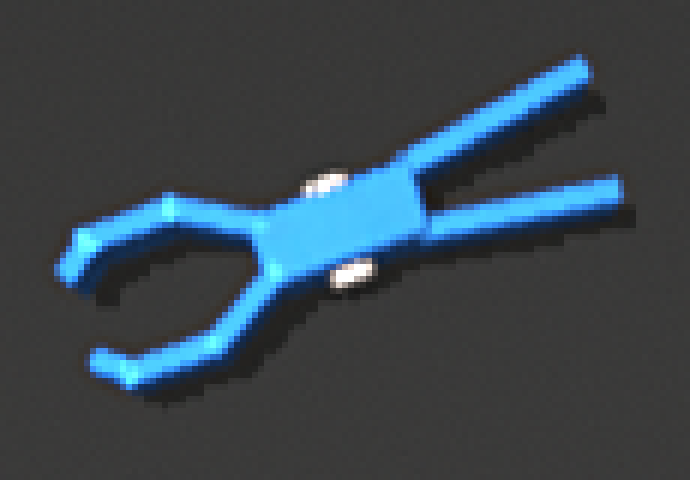

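Call:
apply_moves:
  series:
    - {"x": 0,"y": 0,"z": 0.03,"wx": 0,"wy": 0,"wz": -0.058,"fingers": 0.2}
    - {"x": 0,"y": 0,"z": 0.03,"wx": 0,"wy": 0,"wz": -0.058,"fingers": 0.2}
    - {"x": 0,"y": 0,"z": 0.03,"wx": 0,"wy": 0,"wz": -0.058,"fingers": 0.2}
    - {"x": 0,"y": 0,"z": 0.03,"wx": 0,"wy": 0,"wz": -0.058,"fingers": 0.2}
    - {"x": 0,"y": 0,"z": 0.03,"wx": 0,"wy": 0,"wz": -0.058,"fingers": 0.2}
    - {"x": 0,"y": 0,"z": 0.03,"wx": 0,"wy": 0,"wz": -0.058,"fingers": 0.2}
    - {"x": 0,"y": 0,"z": 0.03,"wx": 0,"wy": 0,"wz": -0.058,"fingers": 0.2}
    - {"x": 0,"y": 0,"z": 0,"wx": 0,"wy": 0,"wz": -0.058,"fingers": 0.2}

```text
clock: 3.15
tool_pos: [0.5195, 0.0138, 0.2405]
eef_rot: [0.999, -0.033, -0.004, -0.004]
contact_force: [-0.3, 0.1, -0.0]
opening: 0.601
```

```bash
sed -i 's|a=(jaw-cur+np.pi/2)%np.pi-np.pi/2|a=(jaw-cur+np.pi)%(2*np.pi)-np.pi|' h.py; cat > p.py <<'E'
import sys
from h import *
x,y,z,j=map(float,sys.argv[1:5]);plan((x,y),z,np.radians(j))
s=get_state();print("pos",np.round(s["tool_pos"],4),"open mm",round(88*float(s["opening"]),1),"F",np.round(s["contact_force"],1))
E
python3 p.py .682 .0285 .12 17.8
```

```text
q7 -0.6 clock 3.15 world d [ 0.1625  0.0147 -0.1205] | units xyz [ 0.2028 -0.0307  0.1492] rot [-0.0031  0.0023 -0.1202]
pos [0.5195 0.0138 0.2405] open mm 52.9 F [-0.3  0.1 -0. ]
```

Call:
apply_moves:
  series:
    - {"x": 0,"y": 0,"z": 0,"wx": 0,"wy": 0,"wz": -0.058,"fingers": 0.2}
    - {"x": 0,"y": 0,"z": 0,"wx": 0,"wy": 0,"wz": -0.058,"fingers": 0.2}
    - {"x": 0.06,"y": 0.015,"z": 0.02,"wx": 0,"wy": 0,"wz": 0,"fingers": 0.2}
    - {"x": 0.06,"y": 0.015,"z": 0.02,"wx": 0,"wy": 0,"wz": 0,"fingers": 0.2}
    - {"x": 0.05,"y": 0.01,"z": 0.03,"wx": 0,"wy": 0,"wz": 0,"fingers": 0.2}
    - {"x": 0.03,"y": 0.005,"z": 0.04,"wx": 0,"wy": 0,"wz": 0,"fingers": 0.2}
    - {"x": 0,"y": 0,"z": 0.04,"wx": 0,"wy": 0,"wz": 0,"fingers": 0.2}
    - {"x": 0,"y": 0,"z": 0,"wx": 0,"wy": 0,"wz": 0,"fingers": 0.2}

```text
clock: 4.15
tool_pos: [0.6862, 0.0259, 0.1136]
eef_rot: [0.988, 0.157, -0.004, -0.005]
contact_force: [-0.6, -0.2, 0.0]
opening: 0.6
```

```bash
python3 p.py .682 .0285 .009 17.8;python3 - <<'E'
from h import *
m=camera_model("wrist");im,d=snapshot("wrist");cv2.imwrite("pics/w2.png",im[:,:,::-1])
E
```

```text
q7 -0.25 clock 4.15 world d [-0.0042  0.0026 -0.1046] | units xyz [-0.0031 -0.0032  0.1308] rot [-0.0034  0.0021  0.0014]
pos [0.6862 0.0259 0.1136] open mm 52.8 F [-0.6 -0.2  0. ]
```

View pics/w2.png

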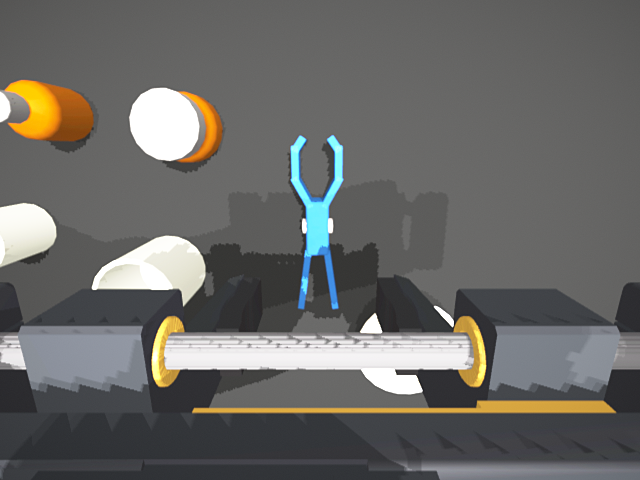

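Clamp is centred between the fingers (block at (317,226)) and aligned.

Call:
apply_moves:
  series:
    - {"x": -0.003,"y": -0.003,"z": 0.04,"wx": -0.0034,"wy": 0.002,"wz": 0.0014,"fingers": 0.2}
    - {"x": 0,"y": 0,"z": 0.04,"wx": 0,"wy": 0,"wz": 0,"fingers": 0.2}
    - {"x": 0,"y": 0,"z": 0.03,"wx": 0,"wy": 0,"wz": 0,"fingers": 0.2}
    - {"x": 0,"y": 0,"z": 0.01,"wx": 0,"wy": 0,"wz": 0,"fingers": 0.2}
    - {"x": 0,"y": 0,"z": 0,"wx": 0,"wy": 0,"wz": 0,"fingers": 0.2}

```text
clock: 4.82
tool_pos: [0.6911, 0.0289, 0.0263]
eef_rot: [0.988, 0.154, 0.009, -0.0]
contact_force: [-0.2, 0.3, -0.1]
opening: 0.597
```

```bash
python3 p.py .682 .0285 .009 17.8
```

```text
q7 -0.34 clock 4.83 world d [-0.0091 -0.0004 -0.0173] | units xyz [-0.0114 -0.003   0.0214] rot [ 0.0006 -0.0058 -0.0004]
pos [0.6911 0.0289 0.0263] open mm 52.6 F [-0.2  0.3 -0.1]
```

Call:
apply_moves:
  series:
    - {"x": -0.01,"y": -0.003,"z": 0,"wx": 0,"wy": -0.005,"wz": 0,"fingers": 0.2}
    - {"x": 0,"y": 0,"z": 0.01,"wx": 0,"wy": 0,"wz": 0,"fingers": 0.2}
    - {"x": 0,"y": 0,"z": 0.01,"wx": 0,"wy": 0,"wz": 0,"fingers": 0.2}
    - {"x": 0,"y": 0,"z": 0,"wx": 0,"wy": 0,"wz": 0,"fingers": 0.2}

```text
clock: 5.32
tool_pos: [0.6839, 0.0291, 0.0117]
eef_rot: [0.988, 0.154, 0.003, 0.001]
contact_force: [-0.6, 1.2, -0.0]
opening: 0.605
```

```bash
python3 p.py .682 .0285 .009 17.8
```

```text
q7 -0.35 clock 5.33 world d [-0.0019 -0.0006 -0.0027] | units xyz [-0.0025 -0.0001  0.0034] rot [ 0.0008 -0.0017 -0.0004]
pos [0.6839 0.0291 0.0117] open mm 53.2 F [-0.6  1.2 -0. ]
```

Good. Close, then lift.

Call:
apply_moves:
  series:
    - {"x": -0.0025,"y": 0,"z": 0.0033,"wx": 0.0008,"wy": -0.0017,"wz": 0,"fingers": 0}
    - {"x": 0,"y": 0,"z": 0,"wx": 0,"wy": 0,"wz": 0,"fingers": -0.6}
    - {"x": 0,"y": 0,"z": 0,"wx": 0,"wy": 0,"wz": 0,"fingers": -1}
    - {"x": 0,"y": 0,"z": 0,"wx": 0,"wy": 0,"wz": 0,"fingers": -1}
    - {"x": 0,"y": 0,"z": 0,"wx": 0,"wy": 0,"wz": 0,"fingers": -1}
    - {"x": 0,"y": 0,"z": 0,"wx": 0,"wy": 0,"wz": 0,"fingers": -1}
  force: 25

```text
clock: 6.08
tool_pos: [0.6823, 0.0285, 0.0092]
eef_rot: [0.988, 0.154, 0.0, -0.0]
contact_force: [0.0, -0.7, -0.1]
opening: 0.006
```

```bash
python3 p.py .6112 .2969 .09 13.5
```

```text
q7 -0.35 clock 6.08 world d [-0.0711  0.2684  0.0808] | units xyz [ 0.0174 -0.3467 -0.1009] rot [-0.0001 -0.0001  0.0234]
pos [0.6823 0.0285 0.0092] open mm 0.5 F [ 0.  -0.7 -0.1]
```

Fingers shut to 0.5 mm: the clamp wasn't between the pads. Look.

```bash
python3 - <<'E'
from h import *
a,_=snapshot("wrist");b,_=snapshot("side");m=camera_model("side")
b=cv2.resize(b[200:300,240:380],None,fx=4,fy=4)
a=a[60:460,150:500]
o=np.zeros((400,350+560,3),np.uint8);o[:,:350]=a;o[:,350:]=b
cv2.imwrite("pics/x1.png",cv2.resize(o,(800,352))[:,:,::-1])
E
```

```text
(no output)
```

View pics/x1.png

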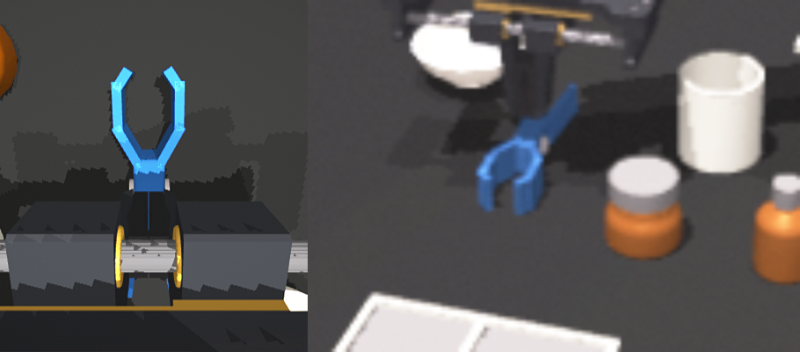

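```bash
python3 - <<'E'
from h import *
s=get_state();p=s["tool_pos"];M=R.from_quat(s["eef_rot"]).as_matrix()
for n in("side","wrist"):
    m=camera_model(n);im,d=snapshot(n);W=world(m,d);L=(W-p)@M
    sat=cv2.cvtColor(im,cv2.COLOR_RGB2HSV)
    blue=(sat[...,0]>95)&(sat[...,0]<125)&(sat[...,1]>120)
    near=(d>0)&(abs(L[...,0])<.03)&(abs(L[...,1])<.035)&(W[...,2]<.08)&(W[...,2]>.004)
    for nm,k in(("dark",near&~blue),("blue",near&blue)):
        print(n,nm,k.sum())
        for z0 in np.arange(0,.08,.006):
            q=k&(W[...,2]>=z0)&(W[...,2]<z0+.006)
            if q.sum()>2: print("  z%.3f"%z0,q.sum(),"x",np.round(np.percentile(L[...,0][q],[2,98])*1000,1),"y",np.round(np.percentile(L[...,1][q],[2,98])*1000,1))
    if n=="side": cv2.imwrite("pics/x2.png",cv2.resize(im[190:265,270:345],None,fx=8,fy=8,interpolation=cv2.INTER_NEAREST)[:,:,::-1])
E
```

```text
side dark 205
  z0.006 4 x [-14.2 -10.5] y [-4.   0.4]
  z0.012 6 x [-14.4 -10.2] y [-10.3   5.1]
  z0.018 7 x [-14.  -10.3] y [-14.3   2.1]
  z0.036 6 x [-6.2  5.4] y [-8.1 -4.9]
  z0.042 25 x [-15.9   9.5] y [-13.6   7.1]
  z0.048 22 x [-17.1  10. ] y [-13.9   0.6]
  z0.054 33 x [-17.6  12.5] y [-13.8   1.9]
  z0.060 23 x [-18.3   8.9] y [-13.1  -0.5]
  z0.066 34 x [-18.9  11.5] y [-13.2   8.1]
  z0.072 31 x [-19.6  13.6] y [-13.2   6.1]
  z0.078 12 x [-19.   13.3] y [-13.    3.6]
side blue 158
  z0.000 9 x [-13.  25.] y [-33.9  29.9]
  z0.006 21 x [-13.7   9.5] y [-31.6  32.4]
  z0.012 26 x [-13.7   7.5] y [-31.1  32.4]
  z0.018 46 x [-13.7  10. ] y [-33.1  33.7]
  z0.024 56 x [-15.4   7.6] y [-30.1  18.9]
wrist dark 2650
  z0.012 69 x [-11.5  12.3] y [-6.2 -3.3]
  z0.018 47 x [-11.3  12.2] y [-5.1 -1.9]
  z0.024 17 x [-8.4  9.2] y [-18.1  -3.5]
  z0.036 12 x [-9.5  7.9] y [-11.   -8.8]
  z0.042 282 x [-12.3  12.2] y [-11.1  -8.7]
  z0.048 361 x [-13.5  13.4] y [-11.1  -8.7]
  z0.054 398 x [-13.5  13.3] y [-11.2  -8.7]
  z0.060 488 x [-11.6  11.5] y [-11.   -1.5]
  z0.066 402 x [-11.2  11.2] y [-11.1  -8.3]
  z0.072 424 x [-10.7  10.4] y [-11.1  -8.7]
  z0.078 148 x [-10.    9.9] y [-11.2  -8.7]
wrist blue 2590
  z0.000 38 x [-11.3  10.5] y [-33.6 -22. ]
  z0.006 147 x [-11.4  11.3] y [-34.5 -21.8]
  z0.012 154 x [-11.4  11.5] y [-34.7 -21.8]
  z0.018 165 x [-11.4  11.3] y [-34.5 -21.7]
  z0.024 1963 x [-14.6  14.5] y [-34.4  -4.2]
  z0.036 32 x [-6.9  7.6] y [-10.   -8.9]
  z0.042 39 x [-0.3  7.8] y [-10.8  -2.4]
  z0.048 52 x [-0.3  0.2] y [-6.2  7.4]
```

View pics/x2.png

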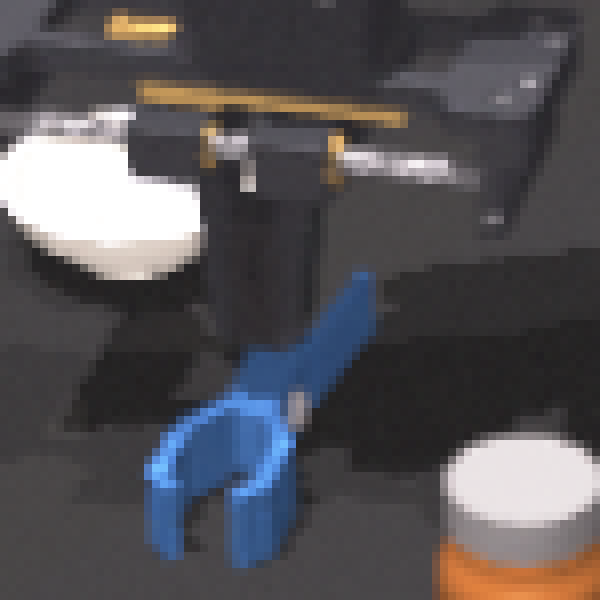

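Both cameras put the fingertips at z ≈ 0.038, while the reported TCP is z = 0.009, so the fingers shut above the clamp. The reported height (or tool length) is off by about 28 mm. I'll check this offset with a finer measurement while opening.

Call:
apply_moves:
  series:
    - {"x": 0,"y": 0,"z": -0.01,"wx": 0,"wy": 0,"wz": 0,"fingers": 0.2}
    - {"x": 0,"y": 0,"z": -0.01,"wx": 0,"wy": 0,"wz": 0,"fingers": 0.2}
    - {"x": 0,"y": 0,"z": 0,"wx": 0,"wy": 0,"wz": 0,"fingers": 0.2}
    - {"x": 0,"y": 0,"z": 0,"wx": 0,"wy": 0,"wz": 0,"fingers": 0.2}
    - {"x": 0,"y": 0,"z": 0,"wx": 0,"wy": 0,"wz": 0,"fingers": 0.2}
    - {"x": 0,"y": 0,"z": 0,"wx": 0,"wy": 0,"wz": 0,"fingers": 0.2}

```text
clock: 7.02
tool_pos: [0.6825, 0.0285, 0.0266]
eef_rot: [0.988, 0.154, 0.0, -0.0]
contact_force: [0.1, -0.2, 0.2]
opening: 0.601
```

```bash
cat > tip.py <<'E'
from h import *
s=get_state();p=np.array(s["tool_pos"]);M=R.from_quat(s["eef_rot"]).as_matrix();print("tcp",np.round(p,4),s["opening"])
for n in("side","wrist"):
    m=camera_model(n);im,d=snapshot(n);W=world(m,d);L=(W-p)@M
    hsv=cv2.cvtColor(im,cv2.COLOR_RGB2HSV);dark=(hsv[...,2]<75)&(d>0)
    half=.044*s["opening"]
    k=dark&(abs(abs(L[...,0])-half-.008)<.012)&(abs(L[...,1])<.015)&(L[...,2]>-.055)
    if n=="side": k&=W[...,2]>.012
    z=np.sort(L[...,2][k])[::-1];print(n,k.sum(),"tool-z of lowest finger points (mm)",np.round(z[:12]*1000,1))
    kk=k&(L[...,2]<-.025)&(L[...,2]>-.05)
    if kk.any(): print("  finger y",np.round(np.percentile(L[...,1][kk],[2,98])*1000,1),"x",np.round(np.percentile(L[...,0][kk],[2,98])*1000,1), "mean |x| L/R",np.round([L[...,0][kk&(L[...,0]<0)].max()*1000 if (kk&(L[...,0]<0)).any() else np.nan,L[...,0][kk&(L[...,0]>0)].min()*1000 if (kk&(L[...,0]>0)).any() else np.nan],1))
E
python3 tip.py
```

```text
tcp [0.6825 0.0285 0.0266] 0.600879650935905
side 114 tool-z of lowest finger points (mm) [-29.8 -30.6 -32.1 -32.5 -32.6 -32.8 -32.9 -33.  -33.1 -33.1 -33.4 -33.4]
  finger y [-12.7   5.3] x [-43.1  36. ] mean |x| L/R [-28.5  22.5]
wrist 3972 tool-z of lowest finger points (mm) [28.4 28.2 28.1 28.1 28.1 28.  28.  28.  28.  27.9 27.9 27.9]
  finger y [-11.    7.8] x [-39.  39.] mean |x| L/R [-26.2  26.1]
```

The true fingertips are about 30 mm above the reported TCP. I'll work with tip z = reported z + 0.030 and go down in steps, watching the force.

Call:
apply_moves:
  series:
    - {"x": 0,"y": 0,"z": 0.02,"wx": 0,"wy": 0,"wz": 0,"fingers": 0.2}
    - {"x": 0,"y": 0,"z": 0.018,"wx": 0,"wy": 0,"wz": 0,"fingers": 0.2}
    - {"x": 0,"y": 0,"z": 0.012,"wx": 0,"wy": 0,"wz": 0,"fingers": 0.2}
    - {"x": 0,"y": 0,"z": 0,"wx": 0,"wy": 0,"wz": 0,"fingers": 0.2}

```text
clock: 7.62
tool_pos: [0.6813, 0.0283, -0.0178]
eef_rot: [0.988, 0.154, -0.001, -0.0]
contact_force: [-0.1, 0.7, -0.2]
opening: 0.6
```

```bash
python3 p.py .682 .0285 -.019 17.8; python3 tip.py
```

```text
q7 -0.37 clock 7.62 world d [ 0.0007  0.0002 -0.0012] | units xyz [ 0.0009 -0.      0.0015] rot [-0.0001  0.0006 -0.0004]
pos [ 0.6813  0.0283 -0.0178] open mm 52.8 F [-0.1  0.7 -0.2]
tcp [ 0.6813  0.0283 -0.0178] 0.5999569819297653
side 115 tool-z of lowest finger points (mm) [-30.1 -31.8 -32.2 -32.4 -32.7 -32.8 -32.8 -33.3 -33.4 -34.1 -34.3 -35.3]
  finger y [-12.5   8. ] x [-43.3  37.5] mean |x| L/R [-28.9  23.5]
wrist 4383 tool-z of lowest finger points (mm) [-16.1 -16.2 -16.3 -16.5 -16.5 -16.6 -16.6 -16.6 -16.6 -16.6 -16.7 -16.7]
  finger y [-11.1   7.9] x [-38.6  39.4] mean |x| L/R [-25.8  26.5]
```

Call:
apply_moves:
  series:
    - {"x": 0,"y": -0.004,"z": 0.003,"wx": 0,"wy": 0,"wz": 0,"fingers": 0}
    - {"x": 0,"y": 0,"z": 0,"wx": 0,"wy": 0,"wz": 0,"fingers": -0.3}
    - {"x": 0,"y": 0,"z": 0,"wx": 0,"wy": 0,"wz": 0,"fingers": -1}
    - {"x": 0,"y": 0,"z": 0,"wx": 0,"wy": 0,"wz": 0,"fingers": -1}
    - {"x": 0,"y": 0,"z": 0,"wx": 0,"wy": 0,"wz": 0,"fingers": -1}
    - {"x": 0,"y": 0,"z": 0,"wx": 0,"wy": 0,"wz": 0,"fingers": -1}
  force: 25

```text
clock: 8.48
tool_pos: [0.6821, 0.0322, -0.0176]
eef_rot: [0.988, 0.154, 0.001, -0.0]
contact_force: [-0.0, 0.2, -0.2]
opening: 0.199
```

```bash
python3 p.py .6112 .2969 .05 15.4
```

```text
q7 -0.37 clock 8.47 world d [-0.0709  0.2647  0.0676] | units xyz [ 0.0164 -0.3422 -0.0844] rot [-0.0001 -0.0008  0.0128]
pos [ 0.6821  0.0322 -0.0176] open mm 17.5 F [-0.   0.2 -0.2]
```

Clamp is gripped (17.5 mm). Lift and carry.

Call:
apply_moves:
  series:
    - {"x": 0,"y": 0,"z": -0.02,"wx": 0,"wy": 0,"wz": 0,"fingers": -1}
    - {"x": 0,"y": 0,"z": -0.04,"wx": 0,"wy": 0,"wz": 0,"fingers": -1}
    - {"x": 0,"y": -0.02,"z": -0.03,"wx": 0,"wy": 0,"wz": 0,"fingers": -1}
    - {"x": 0,"y": -0.05,"z": 0,"wx": 0,"wy": 0,"wz": 0,"fingers": -1}
    - {"x": 0,"y": -0.06,"z": 0,"wx": 0,"wy": 0,"wz": 0,"fingers": -1}
    - {"x": 0.01,"y": -0.06,"z": 0,"wx": 0,"wy": 0,"wz": 0,"fingers": -1}
    - {"x": 0.006,"y": -0.06,"z": 0,"wx": 0,"wy": 0,"wz": 0,"fingers": -1}
    - {"x": 0,"y": -0.05,"z": 0,"wx": 0,"wy": 0,"wz": 0,"fingers": -1}

```text
clock: 9.48
tool_pos: [0.6197, 0.2732, 0.0639]
eef_rot: [0.988, 0.152, 0.003, -0.001]
contact_force: [-0.7, 0.5, -0.2]
opening: 0.201
```

```bash
python3 p.py .6112 .2969 .05 13
```

```text
q7 -0.68 clock 9.47 world d [-0.0085  0.0237 -0.0139] | units xyz [-0.0014 -0.0314  0.0174] rot [-0.0005 -0.0022  0.0246]
pos [0.6197 0.2732 0.0639] open mm 17.7 F [-0.7  0.5 -0.2]
```

Call:
apply_moves:
  series:
    - {"x": -0.001,"y": -0.032,"z": 0.01,"wx": 0,"wy": -0.002,"wz": 0.012,"fingers": -1}
    - {"x": 0,"y": 0,"z": 0.01,"wx": 0,"wy": 0,"wz": 0,"fingers": -1}
    - {"x": 0,"y": 0,"z": 0,"wx": 0,"wy": 0,"wz": 0,"fingers": -1}

```text
clock: 9.85
tool_pos: [0.607, 0.3059, 0.0504]
eef_rot: [0.99, 0.137, 0.0, -0.003]
contact_force: [0.7, -0.2, -1.0]
opening: 0.203
```

```bash
python3 p.py .6112 .2969 -.0135 15.4;python3 - <<'E'
from h import *
m=camera_model("wrist");im,d=snapshot("wrist");cv2.imwrite("pics/w3.png",im[:,:,::-1])
E
```

```text
q7 -0.75 clock 9.85 world d [ 0.0042 -0.009  -0.0639] | units xyz [0.0018 0.0128 0.0799] rot [-0.002  -0.0005  0.0023]
pos [0.607  0.3059 0.0504] open mm 17.8 F [ 0.7 -0.2 -1. ]
```

View pics/w3.png

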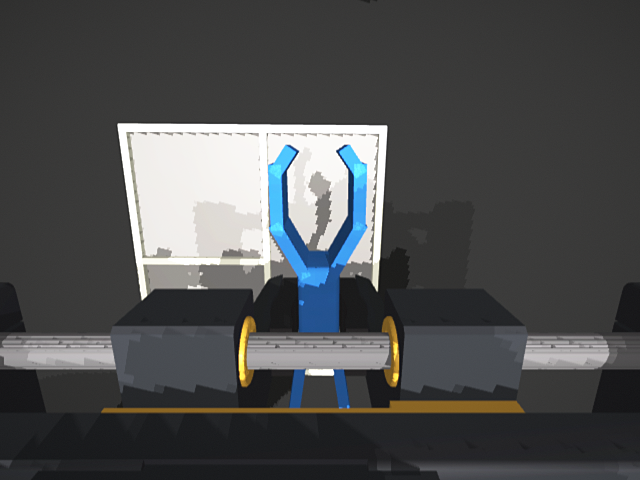

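The clamp is held straight, parallel to the rib, and over the long compartment. Lower.

Call:
apply_moves:
  series:
    - {"x": 0.002,"y": 0.012,"z": 0.02,"wx": -0.002,"wy": 0,"wz": 0.002,"fingers": -1}
    - {"x": 0,"y": 0,"z": 0.025,"wx": 0,"wy": 0,"wz": 0,"fingers": -1}
    - {"x": 0,"y": 0,"z": 0.015,"wx": 0,"wy": 0,"wz": 0,"fingers": -1}
    - {"x": 0,"y": 0,"z": 0.005,"wx": 0,"wy": 0,"wz": 0,"fingers": -1}
    - {"x": 0,"y": 0,"z": 0,"wx": 0,"wy": 0,"wz": 0,"fingers": -1}

```text
clock: 10.52
tool_pos: [0.6133, 0.2916, -0.006]
eef_rot: [0.991, 0.131, 0.001, 0.001]
contact_force: [-0.4, 0.4, -1.3]
opening: 0.2
```

```bash
python3 p.py .6112 .2969 -.0146 15.4
```

```text
q7 -0.78 clock 10.53 world d [-0.0021  0.0053 -0.0086] | units xyz [-0.0008 -0.0071  0.0107] rot [ 0.0008 -0.0002 -0.0018]
pos [ 0.6133  0.2916 -0.006 ] open mm 17.6 F [-0.4  0.4 -1.3]
```

Call:
apply_moves:
  series:
    - {"x": 0,"y": -0.007,"z": 0.004,"wx": 0.0008,"wy": 0,"wz": -0.0018,"fingers": -1}
    - {"x": 0,"y": 0,"z": 0.004,"wx": 0,"wy": 0,"wz": 0,"fingers": -1}
    - {"x": 0,"y": 0,"z": 0.0025,"wx": 0,"wy": 0,"wz": 0,"fingers": -1}
    - {"x": 0,"y": 0,"z": 0,"wx": 0,"wy": 0,"wz": 0,"fingers": -1}

```text
clock: 11.02
tool_pos: [0.6123, 0.2989, -0.0137]
eef_rot: [0.991, 0.135, 0.001, -0.001]
contact_force: [0.1, -0.8, -2.0]
opening: 0.203
```

```bash
python3 p.py .6112 .2969 -.0146 15.4
```

```text
q7 -0.79 clock 11.03 world d [-0.0011 -0.002  -0.0009] | units xyz [-0.002   0.002   0.0012] rot [-0.0005 -0.001   0.0005]
pos [ 0.6123  0.2989 -0.0137] open mm 17.9 F [ 0.1 -0.8 -2. ]
```

Call:
apply_moves:
  series:
    - {"x": -0.001,"y": 0.001,"z": 0.0015,"wx": 0,"wy": 0,"wz": 0,"fingers": -1}
    - {"x": 0,"y": 0,"z": 0,"wx": 0,"wy": 0,"wz": 0,"fingers": -0.5}
    - {"x": 0,"y": 0,"z": 0,"wx": 0,"wy": 0,"wz": 0,"fingers": -0.3}
    - {"x": 0,"y": 0,"z": 0,"wx": 0,"wy": 0,"wz": 0,"fingers": -0.3}
    - {"x": 0,"y": 0,"z": -0.02,"wx": 0,"wy": 0,"wz": 0,"fingers": -0.3}
    - {"x": 0,"y": 0,"z": -0.04,"wx": 0,"wy": 0,"wz": 0,"fingers": 0.3}
    - {"x": 0,"y": 0,"z": -0.06,"wx": 0,"wy": 0,"wz": 0,"fingers": 0.9}
    - {"x": 0,"y": 0.03,"z": -0.05,"wx": 0,"wy": 0,"wz": 0,"fingers": 0.9}

```text
clock: 12.02
tool_pos: [0.6157, 0.2765, 0.126]
eef_rot: [0.991, 0.137, 0.0, -0.002]
contact_force: [1.0, -0.2, -0.6]
opening: 0.67
```

```bash
python3 p.py .572 -.053 .12 10
```

```text
q7 -0.67 clock 12.03 world d [-0.0437 -0.3295 -0.006 ] | units xyz [-0.1643  0.3816  0.0061] rot [-0.001  -0.0001  0.0319]
pos [0.6157 0.2765 0.126 ] open mm 58.9 F [ 1.  -0.2 -0.6]
```

Call:
apply_moves:
  series:
    - {"x": -0.02,"y": 0.05,"z": 0,"wx": 0,"wy": 0,"wz": 0,"fingers": 1}
    - {"x": -0.028,"y": 0.065,"z": 0,"wx": 0,"wy": 0,"wz": 0,"fingers": 1}
    - {"x": -0.028,"y": 0.065,"z": 0,"wx": 0,"wy": 0,"wz": 0,"fingers": 1}
    - {"x": -0.028,"y": 0.065,"z": 0,"wx": 0,"wy": 0,"wz": 0,"fingers": 1}
    - {"x": -0.028,"y": 0.065,"z": 0,"wx": 0,"wy": 0,"wz": 0,"fingers": 1}
    - {"x": -0.02,"y": 0.05,"z": 0.01,"wx": 0,"wy": 0,"wz": 0,"fingers": 1}
    - {"x": -0.01,"y": 0.02,"z": 0.01,"wx": 0,"wy": 0,"wz": 0,"fingers": 1}
    - {"x": 0,"y": 0,"z": 0,"wx": 0,"wy": 0,"wz": 0,"fingers": 1}

```text
clock: 13.02
tool_pos: [0.5784, -0.0587, 0.1202]
eef_rot: [0.991, 0.136, 0.011, -0.003]
contact_force: [0.3, -0.2, 0.8]
opening: 0.999
```

```bash
python3 p.py .572 -.052 .06 15.4
```

```text
q7 -0.31 clock 13.03 world d [-0.0064  0.0067 -0.0602] | units xyz [-0.0071 -0.01    0.0751] rot [-0.0009 -0.007   0.0012]
pos [ 0.5784 -0.0587  0.1202] open mm 87.9 F [ 0.3 -0.2  0.8]
```

Call:
apply_moves:
  series:
    - {"x": -0.007,"y": -0.009,"z": 0.02,"wx": 0,"wy": -0.007,"wz": 0,"fingers": 1}
    - {"x": 0,"y": 0,"z": 0.03,"wx": 0,"wy": 0,"wz": 0,"fingers": 1}
    - {"x": 0,"y": 0,"z": 0.025,"wx": 0,"wy": 0,"wz": 0,"fingers": 1}
    - {"x": 0,"y": 0,"z": 0,"wx": 0,"wy": 0,"wz": 0,"fingers": 1}

```text
clock: 13.52
tool_pos: [0.572, -0.0391, 0.058]
eef_rot: [0.99, 0.143, 0.0, -0.005]
contact_force: [0.1, -0.5, -0.3]
opening: 1.0
```

```bash
python3 p.py .572 -.052 -.014 15.4;python3 - <<'E'
from h import *
m=camera_model("wrist");im,d=snapshot("wrist");cv2.imwrite("pics/w4.png",im[:,:,::-1])
E
```

```text
q7 -0.39 clock 13.53 world d [ 0.     -0.0129 -0.072 ] | units xyz [-0.0047  0.0163  0.0899] rot [-0.0031 -0.0005  0.0058]
pos [ 0.572  -0.0391  0.058 ] open mm 88.0 F [ 0.1 -0.5 -0.3]
```

View pics/w4.png

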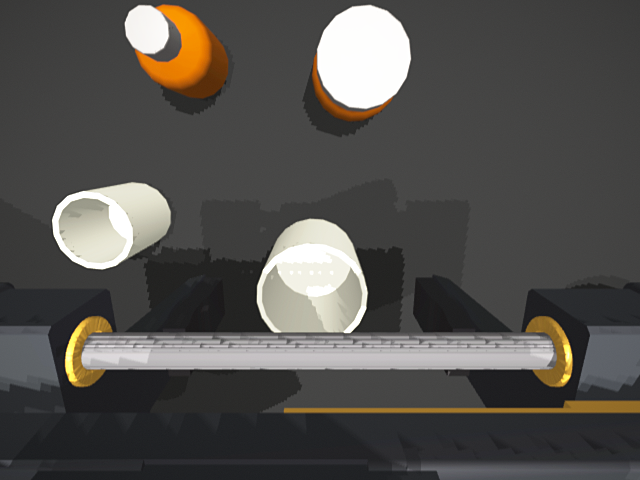

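The beaker rim spans columns 257–366, agreeing with the planned −4 mm correction. Centre, then descend.

Call:
apply_moves:
  series:
    - {"x": -0.005,"y": 0.015,"z": 0,"wx": -0.003,"wy": 0,"wz": 0.005,"fingers": 1}
    - {"x": 0,"y": 0,"z": 0,"wx": 0,"wy": 0,"wz": 0,"fingers": 1}
    - {"x": 0,"y": 0,"z": 0.02,"wx": 0,"wy": 0,"wz": 0,"fingers": 1}
    - {"x": 0,"y": 0,"z": 0.03,"wx": 0,"wy": 0,"wz": 0,"fingers": 1}
    - {"x": 0,"y": 0,"z": 0.02,"wx": 0,"wy": 0,"wz": 0,"fingers": 1}
    - {"x": 0,"y": 0,"z": 0.01,"wx": 0,"wy": 0,"wz": 0,"fingers": 1}
    - {"x": 0,"y": 0,"z": 0,"wx": 0,"wy": 0,"wz": 0,"fingers": 1}

```text
clock: 14.45
tool_pos: [0.5743, -0.051, -0.007]
eef_rot: [0.991, 0.135, 0.003, -0.0]
contact_force: [1.0, 0.4, 0.5]
opening: 0.996
```

```bash
python3 p.py .572 -.052 -.014 15.4
```

```text
q7 -0.48 clock 14.45 world d [-0.0023 -0.001  -0.007 ] | units xyz [-0.0031  0.0005  0.0088] rot [ 0.0002 -0.0022  0.0007]
pos [ 0.5743 -0.051  -0.007 ] open mm 87.7 F [1.  0.4 0.5]
```

Call:
apply_moves:
  series:
    - {"x": -0.003,"y": 0,"z": 0.006,"wx": 0,"wy": -0.002,"wz": 0,"fingers": 0.7}
    - {"x": 0,"y": 0,"z": 0,"wx": 0,"wy": 0,"wz": 0,"fingers": 0.45}
    - {"x": 0,"y": 0,"z": 0,"wx": 0,"wy": 0,"wz": 0,"fingers": 0.3}
    - {"x": 0,"y": 0,"z": 0,"wx": 0,"wy": 0,"wz": 0,"fingers": 0.1}
    - {"x": 0,"y": 0,"z": 0,"wx": 0,"wy": 0,"wz": 0,"fingers": 0.1}
    - {"x": 0,"y": 0,"z": 0,"wx": 0,"wy": 0,"wz": 0,"fingers": 0.1}
  force: 15

```text
clock: 15.2
tool_pos: [0.573, -0.0516, -0.0105]
eef_rot: [0.991, 0.135, 0.002, 0.0]
contact_force: [0.6, 0.1, -1.4]
opening: 0.674
```

```bash
python3 p.py .5226 .3171 .06 15.4
```

```text
q7 -0.48 clock 15.2 world d [-0.0504  0.3687  0.0705] | units xyz [ 0.0628 -0.4609 -0.0885] rot [ 0.0004 -0.001   0.0006]
pos [ 0.573  -0.0516 -0.0105] open mm 59.3 F [ 0.6  0.1 -1.4]
```

Call:
apply_moves:
  series:
    - {"x": 0,"y": 0,"z": -0.02,"wx": 0,"wy": 0,"wz": 0,"fingers": 0.1}
    - {"x": 0,"y": 0,"z": -0.05,"wx": 0,"wy": 0,"wz": 0,"fingers": 0.1}
    - {"x": 0,"y": 0,"z": -0.05,"wx": 0,"wy": 0,"wz": 0,"fingers": 0.1}
    - {"x": 0.005,"y": -0.03,"z": 0,"wx": 0,"wy": 0,"wz": 0,"fingers": 0.1}
    - {"x": 0.01,"y": -0.06,"z": 0,"wx": 0,"wy": 0,"wz": 0,"fingers": 0.1}
    - {"x": 0.01,"y": -0.06,"z": 0,"wx": 0,"wy": 0,"wz": 0,"fingers": 0.1}
    - {"x": 0.01,"y": -0.06,"z": 0,"wx": 0,"wy": 0,"wz": 0,"fingers": 0.1}
    - {"x": 0.01,"y": -0.06,"z": 0,"wx": 0,"wy": 0,"wz": 0,"fingers": 0.1}

```text
clock: 16.2
tool_pos: [0.5526, 0.1662, 0.0958]
eef_rot: [0.992, 0.13, 0.005, 0.002]
contact_force: [0.5, -0.3, -0.3]
opening: 0.672
```

```bash
python3 p.py .5226 .3171 .06 15.4
```

```text
q7 -0.72 clock 16.2 world d [-0.03    0.1509 -0.0358] | units xyz [ 0.0118 -0.1921  0.0438] rot [ 0.0016 -0.0028 -0.0029]
pos [0.5526 0.1662 0.0958] open mm 59.1 F [ 0.5 -0.3 -0.3]
```

Call:
apply_moves:
  series:
    - {"x": 0.004,"y": -0.06,"z": 0,"wx": 0,"wy": 0,"wz": 0,"fingers": 0.1}
    - {"x": 0.004,"y": -0.06,"z": 0,"wx": 0,"wy": 0,"wz": 0,"fingers": 0.1}
    - {"x": 0.002,"y": -0.045,"z": 0.01,"wx": 0.0016,"wy": -0.0028,"wz": -0.0029,"fingers": 0.1}
    - {"x": 0,"y": -0.015,"z": 0.02,"wx": 0,"wy": 0,"wz": 0,"fingers": 0.1}
    - {"x": 0,"y": 0,"z": 0.01,"wx": 0,"wy": 0,"wz": 0,"fingers": 0.1}
    - {"x": 0,"y": 0,"z": 0,"wx": 0,"wy": 0,"wz": 0,"fingers": 0.1}

```text
clock: 16.95
tool_pos: [0.5217, 0.3147, 0.067]
eef_rot: [0.991, 0.136, 0.002, -0.001]
contact_force: [0.4, -0.1, -0.7]
opening: 0.675
```

```bash
python3 p.py .5226 .3171 .005 15.4
```

```text
q7 -0.92 clock 16.95 world d [ 0.0009  0.0024 -0.062 ] | units xyz [ 0.0016 -0.0024  0.0775] rot [-0.0007 -0.0013  0.0016]
pos [0.5217 0.3147 0.067 ] open mm 59.4 F [ 0.4 -0.1 -0.7]
```

Call:
apply_moves:
  series:
    - {"x": 0.001,"y": -0.002,"z": 0.025,"wx": 0,"wy": -0.001,"wz": 0.001,"fingers": 0.1}
    - {"x": 0,"y": 0,"z": 0.03,"wx": 0,"wy": 0,"wz": 0,"fingers": 0.1}
    - {"x": 0,"y": 0,"z": 0.02,"wx": 0,"wy": 0,"wz": 0,"fingers": 0.1}
    - {"x": 0,"y": 0,"z": 0.005,"wx": 0,"wy": 0,"wz": 0,"fingers": 0.1}
    - {"x": 0,"y": 0,"z": 0,"wx": 0,"wy": 0,"wz": 0,"fingers": 0.1}

```text
clock: 17.58
tool_pos: [0.5246, 0.3105, -0.0014]
eef_rot: [0.991, 0.131, 0.0, 0.001]
contact_force: [-0.2, -0.9, -0.1]
opening: 0.673
```

```bash
python3 p.py .5226 .3171 -.0075 15.4
```

```text
q7 -0.98 clock 17.57 world d [-0.002   0.0066 -0.0061] | units xyz [-0.0003 -0.0086  0.0077] rot [ 0.0006  0.     -0.0019]
pos [ 0.5246  0.3105 -0.0014] open mm 59.2 F [-0.2 -0.9 -0.1]
```

Call:
apply_moves:
  series:
    - {"x": 0,"y": -0.008,"z": 0.002,"wx": 0,"wy": 0,"wz": -0.001,"fingers": 0.1}
    - {"x": 0,"y": 0,"z": 0.003,"wx": 0,"wy": 0,"wz": 0,"fingers": 0.1}
    - {"x": 0,"y": 0,"z": 0.002,"wx": 0,"wy": 0,"wz": 0,"fingers": 0.1}
    - {"x": 0,"y": 0,"z": 0,"wx": 0,"wy": 0,"wz": 0,"fingers": 0.1}

```text
clock: 18.08
tool_pos: [0.5237, 0.3185, -0.0056]
eef_rot: [0.991, 0.133, 0.001, -0.0]
contact_force: [-0.1, -0.2, -1.1]
opening: 0.672
```

```bash
python3 p.py .5226 .3171 -.0075 15.4
```

```text
q7 -0.98 clock 18.07 world d [-0.0011 -0.0014 -0.0019] | units xyz [-0.0018  0.0013  0.0024] rot [ 0.     -0.0009 -0.0008]
pos [ 0.5237  0.3185 -0.0056] open mm 59.2 F [-0.1 -0.2 -1.1]
```

Call:
apply_moves:
  series:
    - {"x": -0.001,"y": 0.001,"z": 0.002,"wx": 0,"wy": 0,"wz": 0,"fingers": 0.1}
    - {"x": 0,"y": 0,"z": 0.001,"wx": 0,"wy": 0,"wz": 0,"fingers": 0.1}
    - {"x": 0,"y": 0,"z": 0,"wx": 0,"wy": 0,"wz": 0,"fingers": 0.45}
    - {"x": 0,"y": 0,"z": 0,"wx": 0,"wy": 0,"wz": 0,"fingers": 0.6}
    - {"x": 0,"y": 0,"z": 0,"wx": 0,"wy": 0,"wz": 0,"fingers": 0.6}
    - {"x": 0,"y": 0,"z": -0.02,"wx": 0,"wy": 0,"wz": 0,"fingers": 0.6}
    - {"x": 0,"y": 0,"z": -0.04,"wx": 0,"wy": 0,"wz": 0,"fingers": 0.6}
    - {"x": 0,"y": 0,"z": -0.06,"wx": 0,"wy": 0,"wz": 0,"fingers": 0.8}

```text
clock: 19.08
tool_pos: [0.5213, 0.3158, 0.0892]
eef_rot: [0.991, 0.133, -0.001, 0.001]
contact_force: [0.1, -0.1, 0.6]
opening: 0.885
```

```bash
python3 p.py .563 .070 .12 15.4
```

```text
q7 -0.9 clock 19.07 world d [ 0.0417 -0.2458  0.0308] | units xyz [-0.0308  0.3102 -0.0375] rot [ 0.0008  0.0008 -0.0006]
pos [0.5213 0.3158 0.0892] open mm 77.9 F [ 0.1 -0.1  0.6]
```

Call:
apply_moves:
  series:
    - {"x": 0,"y": 0.03,"z": -0.03,"wx": 0,"wy": 0,"wz": 0,"fingers": 0.64}
    - {"x": -0.007,"y": 0.06,"z": 0,"wx": 0,"wy": 0,"wz": 0,"fingers": 0.64}
    - {"x": -0.007,"y": 0.06,"z": 0,"wx": 0,"wy": 0,"wz": 0,"fingers": 0.64}
    - {"x": -0.007,"y": 0.06,"z": 0,"wx": 0,"wy": 0,"wz": 0,"fingers": 0.64}
    - {"x": -0.007,"y": 0.06,"z": 0,"wx": 0,"wy": 0,"wz": 0,"fingers": 0.64}
    - {"x": -0.003,"y": 0.03,"z": 0,"wx": 0,"wy": 0,"wz": 0,"fingers": 0.64}
    - {"x": 0,"y": 0.005,"z": 0,"wx": 0,"wy": 0,"wz": 0,"fingers": 0.64}
    - {"x": 0,"y": 0,"z": 0,"wx": 0,"wy": 0,"wz": 0,"fingers": 0.64}

```text
clock: 20.08
tool_pos: [0.5675, 0.0725, 0.127]
eef_rot: [0.991, 0.135, 0.008, -0.002]
contact_force: [0.1, 0.4, 0.5]
opening: 0.82
```

```bash
python3 p.py .563 .070 .04 15.4
```

```text
q7 -0.53 clock 20.07 world d [-0.0045 -0.0025 -0.087 ] | units xyz [-0.0081  0.0018  0.1087] rot [-0.0008 -0.0053  0.0003]
pos [0.5675 0.0725 0.127 ] open mm 72.2 F [0.1 0.4 0.5]
```

Call:
apply_moves:
  series:
    - {"x": -0.006,"y": 0.001,"z": 0.03,"wx": 0,"wy": -0.005,"wz": 0,"fingers": 0.64}
    - {"x": 0,"y": 0,"z": 0.04,"wx": 0,"wy": 0,"wz": 0,"fingers": 0.64}
    - {"x": 0,"y": 0,"z": 0.035,"wx": 0,"wy": 0,"wz": 0,"fingers": 0.64}
    - {"x": 0,"y": 0,"z": 0,"wx": 0,"wy": 0,"wz": 0,"fingers": 0.64}

```text
clock: 20.58
tool_pos: [0.561, 0.0777, 0.0381]
eef_rot: [0.99, 0.139, -0.001, -0.003]
contact_force: [0.5, 0.7, 0.4]
opening: 0.816
```

```bash
python3 p.py .563 .070 -.018 15.4
```

```text
q7 -0.63 clock 20.57 world d [ 0.002  -0.0077 -0.0561] | units xyz [-0.0001  0.0104  0.07  ] rot [-0.002   0.0006  0.0033]
pos [0.561  0.0777 0.0381] open mm 71.8 F [0.5 0.7 0.4]
```

Call:
apply_moves:
  series:
    - {"x": 0,"y": 0.01,"z": 0,"wx": -0.002,"wy": 0,"wz": 0.003,"fingers": 0.64}
    - {"x": 0,"y": 0,"z": 0,"wx": 0,"wy": 0,"wz": 0,"fingers": 0.64}
    - {"x": 0,"y": 0,"z": 0.025,"wx": 0,"wy": 0,"wz": 0,"fingers": 0.64}
    - {"x": 0,"y": 0,"z": 0.025,"wx": 0,"wy": 0,"wz": 0,"fingers": 0.64}
    - {"x": 0,"y": 0,"z": 0.015,"wx": 0,"wy": 0,"wz": 0,"fingers": 0.64}
    - {"x": 0,"y": 0,"z": 0.003,"wx": 0,"wy": 0,"wz": 0,"fingers": 0.64}
    - {"x": 0,"y": 0,"z": 0,"wx": 0,"wy": 0,"wz": 0,"fingers": 0.64}

```text
clock: 21.45
tool_pos: [0.5674, 0.0721, -0.0128]
eef_rot: [0.991, 0.134, 0.004, -0.001]
contact_force: [0.3, -0.6, 0.0]
opening: 0.817
```

```bash
python3 p.py .563 .070 -.018 15.4
```

```text
q7 -0.7 clock 21.45 world d [-0.0044 -0.0021 -0.0052] | units xyz [-0.006   0.0011  0.0064] rot [-0.0002 -0.0024  0.0003]
pos [ 0.5674  0.0721 -0.0128] open mm 71.9 F [ 0.3 -0.6  0. ]
```

Call:
apply_moves:
  series:
    - {"x": -0.006,"y": 0.001,"z": 0.003,"wx": 0,"wy": -0.002,"wz": 0,"fingers": 0.5}
    - {"x": 0,"y": 0,"z": 0,"wx": 0,"wy": 0,"wz": 0,"fingers": 0.3}
    - {"x": 0,"y": 0,"z": 0,"wx": 0,"wy": 0,"wz": 0,"fingers": 0.1}
    - {"x": 0,"y": 0,"z": 0,"wx": 0,"wy": 0,"wz": 0,"fingers": -0.1}
    - {"x": 0,"y": 0,"z": 0,"wx": 0,"wy": 0,"wz": 0,"fingers": -0.1}
    - {"x": 0,"y": 0,"z": 0,"wx": 0,"wy": 0,"wz": 0,"fingers": -0.1}
  force: 20

```text
clock: 22.2
tool_pos: [0.5633, 0.0699, -0.0142]
eef_rot: [0.991, 0.134, 0.001, -0.0]
contact_force: [0.8, 0.1, -1.3]
opening: 0.572
```

```bash
python3 p.py .5454 .2342 .05 15.4
```

```text
q7 -0.7 clock 22.2 world d [-0.0179  0.1643  0.0642] | units xyz [ 0.0333 -0.2039 -0.0801] rot [-0.0001 -0.0008  0.0002]
pos [ 0.5633  0.0699 -0.0142] open mm 50.4 F [ 0.8  0.1 -1.3]
```

Call:
apply_moves:
  series:
    - {"x": 0,"y": 0,"z": -0.02,"wx": 0,"wy": 0,"wz": 0,"fingers": -0.1}
    - {"x": 0,"y": 0,"z": -0.03,"wx": 0,"wy": 0,"wz": 0,"fingers": -0.1}
    - {"x": 0.005,"y": -0.03,"z": -0.02,"wx": 0,"wy": 0,"wz": 0,"fingers": -0.1}
    - {"x": 0.01,"y": -0.05,"z": 0,"wx": 0,"wy": 0,"wz": 0,"fingers": -0.1}
    - {"x": 0.01,"y": -0.06,"z": 0,"wx": 0,"wy": 0,"wz": 0,"fingers": -0.1}
    - {"x": 0.005,"y": -0.04,"z": 0,"wx": 0,"wy": 0,"wz": 0,"fingers": -0.1}
    - {"x": 0,"y": -0.01,"z": 0,"wx": 0,"wy": 0,"wz": 0,"fingers": -0.1}
    - {"x": 0,"y": 0,"z": 0,"wx": 0,"wy": 0,"wz": 0,"fingers": -0.1}

```text
clock: 23.2
tool_pos: [0.5438, 0.2364, 0.0496]
eef_rot: [0.991, 0.136, 0.003, -0.004]
contact_force: [-0.3, -0.7, -1.4]
opening: 0.57
```

```bash
python3 p.py .5454 .2342 .005 15.4
```

```text
q7 -0.83 clock 23.2 world d [ 0.0016 -0.0022 -0.0446] | units xyz [0.0008 0.0036 0.0558] rot [-0.0022 -0.0023  0.0014]
pos [0.5438 0.2364 0.0496] open mm 50.2 F [-0.3 -0.7 -1.4]
```

Call:
apply_moves:
  series:
    - {"x": 0.001,"y": 0.003,"z": 0.01,"wx": -0.002,"wy": -0.002,"wz": 0.001,"fingers": -0.1}
    - {"x": 0,"y": 0,"z": 0.03,"wx": 0,"wy": 0,"wz": 0,"fingers": -0.1}
    - {"x": 0,"y": 0,"z": 0.015,"wx": 0,"wy": 0,"wz": 0,"fingers": -0.1}
    - {"x": 0,"y": 0,"z": 0.006,"wx": 0,"wy": 0,"wz": 0,"fingers": -0.1}
    - {"x": 0,"y": 0,"z": 0,"wx": 0,"wy": 0,"wz": 0,"fingers": -0.1}

```text
clock: 23.82
tool_pos: [0.5475, 0.2263, -0.0017]
eef_rot: [0.992, 0.13, -0.0, 0.003]
contact_force: [-0.4, 0.5, -1.0]
opening: 0.569
```

```bash
python3 p.py .5454 .2342 -.0112 15.4
```

```text
q7 -0.88 clock 23.82 world d [-0.0021  0.0079 -0.0095] | units xyz [ 0.     -0.0103  0.0118] rot [ 0.0019  0.0004 -0.0025]
pos [ 0.5475  0.2263 -0.0017] open mm 50.1 F [-0.4  0.5 -1. ]
```

Call:
apply_moves:
  series:
    - {"x": 0,"y": -0.009,"z": 0,"wx": 0.001,"wy": 0,"wz": -0.002,"fingers": -0.1}
    - {"x": 0,"y": 0,"z": 0.005,"wx": 0,"wy": 0,"wz": 0,"fingers": -0.1}
    - {"x": 0,"y": 0,"z": 0.005,"wx": 0,"wy": 0,"wz": 0,"fingers": -0.1}
    - {"x": 0,"y": 0,"z": 0.002,"wx": 0,"wy": 0,"wz": 0,"fingers": -0.1}
    - {"x": 0,"y": 0,"z": 0,"wx": 0,"wy": 0,"wz": 0,"fingers": -0.1}

```text
clock: 24.45
tool_pos: [0.5463, 0.2345, -0.0107]
eef_rot: [0.991, 0.133, 0.001, 0.001]
contact_force: [-0.5, 0.7, -0.8]
opening: 0.576
```

```bash
python3 p.py .5454 .2342 -.0112 15.4
```

```text
q7 -0.89 clock 24.45 world d [-0.0009 -0.0003 -0.0005] | units xyz [-0.0012  0.0001  0.0007] rot [ 0.0005 -0.0003 -0.0003]
pos [ 0.5463  0.2345 -0.0107] open mm 50.7 F [-0.5  0.7 -0.8]
```

Call:
apply_moves:
  series:
    - {"x": 0,"y": 0,"z": 0.0005,"wx": 0,"wy": 0,"wz": 0,"fingers": 0.2}
    - {"x": 0,"y": 0,"z": 0,"wx": 0,"wy": 0,"wz": 0,"fingers": 0.4}
    - {"x": 0,"y": 0,"z": 0,"wx": 0,"wy": 0,"wz": 0,"fingers": 0.4}
    - {"x": 0,"y": 0,"z": -0.02,"wx": 0,"wy": 0,"wz": 0,"fingers": 0.4}
    - {"x": 0,"y": 0,"z": -0.05,"wx": 0,"wy": 0,"wz": 0,"fingers": 0.4}
    - {"x": 0,"y": 0,"z": -0.06,"wx": 0,"wy": 0,"wz": 0,"fingers": 0.4}
    - {"x": -0.02,"y": 0.04,"z": -0.02,"wx": 0,"wy": 0,"wz": 0,"fingers": 0.3}
    - {"x": -0.03,"y": 0.06,"z": 0,"wx": 0,"wy": 0,"wz": 0,"fingers": 0.3}

```text
clock: 25.45
tool_pos: [0.5304, 0.1521, 0.1182]
eef_rot: [0.991, 0.137, 0.005, -0.002]
contact_force: [-0.5, -1.4, 0.6]
opening: 0.648
```

```bash
python3 p.py .468 .050 .10 11.7
```

```text
q7 -0.7 clock 25.45 world d [-0.0624 -0.1021 -0.0182] | units xyz [-0.11    0.1017  0.0213] rot [-0.0012 -0.0031  0.0226]
pos [0.5304 0.1521 0.1182] open mm 57.1 F [-0.5 -1.4  0.6]
```

Call:
apply_moves:
  series:
    - {"x": -0.045,"y": 0.04,"z": 0,"wx": 0,"wy": 0,"wz": 0,"fingers": 0.3}
    - {"x": -0.04,"y": 0.04,"z": 0,"wx": 0,"wy": 0,"wz": 0,"fingers": 0.3}
    - {"x": -0.02,"y": 0.018,"z": 0.005,"wx": 0,"wy": 0,"wz": 0,"fingers": 0.3}
    - {"x": 0,"y": 0,"z": 0.01,"wx": 0,"wy": -0.003,"wz": 0.022,"fingers": 0.3}
    - {"x": 0,"y": 0,"z": 0,"wx": 0,"wy": 0,"wz": 0,"fingers": 0.3}

```text
clock: 26.08
tool_pos: [0.4697, 0.045, 0.1107]
eef_rot: [0.995, 0.099, 0.003, 0.001]
contact_force: [-0.8, 0.1, 0.2]
opening: 0.651
```

```bash
python3 p.py .468 .050 .05 11.7
```

```text
q7 -0.72 clock 26.07 world d [-0.0017  0.005  -0.0607] | units xyz [-0.0013 -0.0068  0.0759] rot [ 0.0006 -0.0019 -0.0021]
pos [0.4697 0.045  0.1107] open mm 57.3 F [-0.8  0.1  0.2]
```

Call:
apply_moves:
  series:
    - {"x": -0.001,"y": -0.006,"z": 0.01,"wx": 0,"wy": -0.002,"wz": -0.001,"fingers": 0.3}
    - {"x": 0,"y": 0,"z": 0.03,"wx": 0,"wy": 0,"wz": 0,"fingers": 0.3}
    - {"x": 0,"y": 0,"z": 0.03,"wx": 0,"wy": 0,"wz": 0,"fingers": 0.3}
    - {"x": 0,"y": 0,"z": 0,"wx": 0,"wy": 0,"wz": 0,"fingers": 0.3}

```text
clock: 26.58
tool_pos: [0.4701, 0.0531, 0.0545]
eef_rot: [0.995, 0.104, 0.002, -0.0]
contact_force: [-0.6, 1.0, 0.2]
opening: 0.646
```

```bash
python3 p.py .468 .050 -.018 11.7
```

```text
q7 -0.84 clock 26.57 world d [-0.0021 -0.0031 -0.0725] | units xyz [-0.0037  0.0033  0.0907] rot [-0.     -0.0014  0.0012]
pos [0.4701 0.0531 0.0545] open mm 56.9 F [-0.6  1.   0.2]
```

Call:
apply_moves:
  series:
    - {"x": -0.003,"y": 0.003,"z": 0.01,"wx": 0,"wy": -0.001,"wz": 0.001,"fingers": 0.3}
    - {"x": 0,"y": 0,"z": 0.03,"wx": 0,"wy": 0,"wz": 0,"fingers": 0.3}
    - {"x": 0,"y": 0,"z": 0.03,"wx": 0,"wy": 0,"wz": 0,"fingers": 0.3}
    - {"x": 0,"y": 0,"z": 0.015,"wx": 0,"wy": 0,"wz": 0,"fingers": 0.3}
    - {"x": 0,"y": 0,"z": 0.003,"wx": 0,"wy": 0,"wz": 0,"fingers": 0.3}
    - {"x": 0,"y": 0,"z": 0,"wx": 0,"wy": 0,"wz": 0,"fingers": 0.3}

```text
clock: 27.32
tool_pos: [0.4713, 0.052, -0.0153]
eef_rot: [0.995, 0.103, 0.004, -0.001]
contact_force: [-0.9, 0.1, 0.6]
opening: 0.655
```

```bash
python3 p.py .468 .050 -.018 11.7
```

```text
q7 -0.99 clock 27.32 world d [-0.0033 -0.002  -0.0027] | units xyz [-0.0046  0.0016  0.0034] rot [-0.0006 -0.0025  0.0006]
pos [ 0.4713  0.052  -0.0153] open mm 57.7 F [-0.9  0.1  0.6]
```

Call:
apply_moves:
  series:
    - {"x": -0.004,"y": 0.0015,"z": 0.003,"wx": 0,"wy": -0.002,"wz": 0,"fingers": 0.2}
    - {"x": 0,"y": 0,"z": 0,"wx": 0,"wy": 0,"wz": 0,"fingers": 0}
    - {"x": 0,"y": 0,"z": 0,"wx": 0,"wy": 0,"wz": 0,"fingers": -0.2}
    - {"x": 0,"y": 0,"z": 0,"wx": 0,"wy": 0,"wz": 0,"fingers": -0.4}
    - {"x": 0,"y": 0,"z": 0,"wx": 0,"wy": 0,"wz": 0,"fingers": -0.4}
    - {"x": 0,"y": 0,"z": 0,"wx": 0,"wy": 0,"wz": 0,"fingers": -0.4}
  force: 20

```text
clock: 28.08
tool_pos: [0.469, 0.0499, -0.0166]
eef_rot: [0.995, 0.102, 0.001, -0.002]
contact_force: [0.5, -0.3, -1.0]
opening: 0.446
```

```bash
python3 p.py .5733 -.3307 .07 11.7
```

```text
q7 -0.99 clock 28.07 world d [ 0.1043 -0.3806  0.0866] | units xyz [ 0.0312  0.4921 -0.1095] rot [-0.0009 -0.001   0.0002]
pos [ 0.469   0.0499 -0.0166] open mm 39.3 F [ 0.5 -0.3 -1. ]
```

Call:
apply_moves:
  series:
    - {"x": 0,"y": 0,"z": -0.02,"wx": 0,"wy": 0,"wz": 0,"fingers": -0.4}
    - {"x": 0,"y": 0,"z": -0.04,"wx": 0,"wy": 0,"wz": 0,"fingers": -0.4}
    - {"x": 0,"y": 0,"z": -0.05,"wx": 0,"wy": 0,"wz": 0,"fingers": -0.4}
    - {"x": 0.01,"y": 0.04,"z": 0,"wx": 0,"wy": 0,"wz": 0,"fingers": -0.4}
    - {"x": 0.01,"y": 0.06,"z": 0,"wx": 0,"wy": 0,"wz": 0,"fingers": -0.4}
    - {"x": 0.005,"y": 0.065,"z": 0,"wx": 0,"wy": 0,"wz": 0,"fingers": -0.4}
    - {"x": 0.005,"y": 0.065,"z": 0,"wx": 0,"wy": 0,"wz": 0,"fingers": -0.4}
    - {"x": 0,"y": 0.065,"z": 0,"wx": 0,"wy": 0,"wz": 0,"fingers": -0.4}

```text
clock: 29.08
tool_pos: [0.5435, -0.1767, 0.0738]
eef_rot: [0.994, 0.109, 0.002, -0.003]
contact_force: [0.9, 0.6, -1.2]
opening: 0.445
```

```bash
python3 p.py .5733 -.3307 .06 11.7
```

```text
q7 -0.24 clock 29.07 world d [ 0.0298 -0.154  -0.0138] | units xyz [-0.0053  0.1961  0.0162] rot [-0.0017 -0.0012  0.0044]
pos [ 0.5435 -0.1767  0.0738] open mm 39.2 F [ 0.9  0.6 -1.2]
```

Call:
apply_moves:
  series:
    - {"x": 0,"y": 0.06,"z": 0,"wx": 0,"wy": 0,"wz": 0,"fingers": -0.4}
    - {"x": -0.003,"y": 0.06,"z": 0,"wx": 0,"wy": 0,"wz": 0,"fingers": -0.4}
    - {"x": -0.002,"y": 0.04,"z": 0.005,"wx": -0.001,"wy": 0,"wz": 0.004,"fingers": -0.4}
    - {"x": 0,"y": 0.015,"z": 0.01,"wx": 0,"wy": 0,"wz": 0,"fingers": -0.4}
    - {"x": 0,"y": 0,"z": 0,"wx": 0,"wy": 0,"wz": 0,"fingers": -0.4}

```text
clock: 29.7
tool_pos: [0.5663, -0.3244, 0.0581]
eef_rot: [0.995, 0.098, -0.001, -0.001]
contact_force: [0.1, 0.7, -1.5]
opening: 0.447
```

```bash
python3 p.py .5733 -.3307 .0 11.7
```

```text
q7 0.05 clock 29.7 world d [ 0.007  -0.0063 -0.0581] | units xyz [0.0071 0.0096 0.0726] rot [-0.0006  0.0003 -0.0024]
pos [ 0.5663 -0.3244  0.0581] open mm 39.3 F [ 0.1  0.7 -1.5]
```

Call:
apply_moves:
  series:
    - {"x": 0.007,"y": 0.008,"z": 0,"wx": 0,"wy": 0,"wz": -0.002,"fingers": -0.4}
    - {"x": 0,"y": 0,"z": 0.02,"wx": 0,"wy": 0,"wz": 0,"fingers": -0.4}
    - {"x": 0,"y": 0,"z": 0.03,"wx": 0,"wy": 0,"wz": 0,"fingers": -0.4}
    - {"x": 0,"y": 0,"z": 0.02,"wx": 0,"wy": 0,"wz": 0,"fingers": -0.4}
    - {"x": 0,"y": 0,"z": 0.005,"wx": 0,"wy": 0,"wz": 0,"fingers": -0.4}
    - {"x": 0,"y": 0,"z": 0,"wx": 0,"wy": 0,"wz": 0,"fingers": -0.4}

```text
clock: 30.45
tool_pos: [0.5749, -0.3214, -0.0049]
eef_rot: [0.994, 0.107, -0.001, -0.003]
contact_force: [0.6, 0.2, -2.2]
opening: 0.443
```

```bash
python3 p.py .5733 -.3307 -.0136 11.7
```

```text
q7 0.02 clock 30.45 world d [-0.0016 -0.0093 -0.0087] | units xyz [-0.0044  0.011   0.0108] rot [-0.002   0.0002  0.0031]
pos [ 0.5749 -0.3214 -0.0049] open mm 39.0 F [ 0.6  0.2 -2.2]
```

Call:
apply_moves:
  series:
    - {"x": -0.004,"y": 0.01,"z": 0,"wx": -0.002,"wy": 0,"wz": 0.003,"fingers": -0.4}
    - {"x": 0,"y": 0,"z": 0.005,"wx": 0,"wy": 0,"wz": 0,"fingers": -0.4}
    - {"x": 0,"y": 0,"z": 0.004,"wx": 0,"wy": 0,"wz": 0,"fingers": -0.4}
    - {"x": 0,"y": 0,"z": 0.002,"wx": 0,"wy": 0,"wz": 0,"fingers": -0.4}
    - {"x": 0,"y": 0,"z": 0,"wx": 0,"wy": 0,"wz": 0,"fingers": -0.4}

```text
clock: 31.08
tool_pos: [0.5744, -0.3314, -0.0125]
eef_rot: [0.995, 0.101, 0.001, 0.001]
contact_force: [-0.2, 0.4, -0.9]
opening: 0.445
```

```bash
python3 p.py .5733 -.3307 -.0136 11.7
```

```text
q7 0.01 clock 31.07 world d [-0.0011  0.0007 -0.0011] | units xyz [-0.0012 -0.0012  0.0013] rot [ 0.0008 -0.0006 -0.0005]
pos [ 0.5744 -0.3314 -0.0125] open mm 39.2 F [-0.2  0.4 -0.9]
```

Call:
apply_moves:
  series:
    - {"x": -0.001,"y": 0,"z": 0.0015,"wx": 0,"wy": 0,"wz": 0,"fingers": -0.4}
    - {"x": 0,"y": 0,"z": 0,"wx": 0,"wy": 0,"wz": 0,"fingers": -0.05}
    - {"x": 0,"y": 0,"z": 0,"wx": 0,"wy": 0,"wz": 0,"fingers": 0.18}
    - {"x": 0,"y": 0,"z": 0,"wx": 0,"wy": 0,"wz": 0,"fingers": 0.18}
    - {"x": 0,"y": 0,"z": -0.02,"wx": 0,"wy": 0,"wz": 0,"fingers": 0.18}
    - {"x": 0,"y": 0,"z": -0.05,"wx": 0,"wy": 0,"wz": 0,"fingers": 0.18}
    - {"x": 0,"y": 0,"z": -0.06,"wx": 0,"wy": 0,"wz": 0,"fingers": 0.18}
    - {"x": 0,"y": -0.03,"z": -0.02,"wx": 0,"wy": 0,"wz": 0,"fingers": 0.4}

```text
clock: 32.08
tool_pos: [0.5687, -0.3091, 0.1119]
eef_rot: [0.995, 0.1, 0.002, 0.001]
contact_force: [-0.9, 0.9, 0.2]
opening: 0.678
```

```bash
python3 p.py .4474 -.0543 .10 11.7
```

```text
q7 0.06 clock 32.08 world d [-0.1213  0.2548 -0.0119] | units xyz [-0.0853 -0.3423  0.0135] rot [ 0.001  -0.0009 -0.0013]
pos [ 0.5687 -0.3091  0.1119] open mm 59.7 F [-0.9  0.9  0.2]
```

Call:
apply_moves:
  series:
    - {"x": -0.015,"y": -0.05,"z": 0,"wx": 0,"wy": 0,"wz": 0,"fingers": 0.4}
    - {"x": -0.017,"y": -0.065,"z": 0,"wx": 0,"wy": 0,"wz": 0,"fingers": 0.4}
    - {"x": -0.017,"y": -0.065,"z": 0,"wx": 0,"wy": 0,"wz": 0,"fingers": 0.4}
    - {"x": -0.017,"y": -0.065,"z": 0,"wx": 0,"wy": 0,"wz": 0,"fingers": 0.4}
    - {"x": -0.01,"y": -0.05,"z": 0,"wx": 0,"wy": 0,"wz": 0,"fingers": 0.4}
    - {"x": -0.005,"y": -0.025,"z": 0.005,"wx": 0,"wy": 0,"wz": 0,"fingers": 0.4}
    - {"x": 0,"y": -0.005,"z": 0.005,"wx": 0,"wy": 0,"wz": 0,"fingers": 0.4}
    - {"x": 0,"y": 0,"z": 0,"wx": 0,"wy": 0,"wz": 0,"fingers": 0.4}

```text
clock: 33.08
tool_pos: [0.457, -0.0587, 0.1128]
eef_rot: [0.995, 0.101, 0.012, 0.004]
contact_force: [0.1, 0.1, -0.1]
opening: 0.699
```

```bash
python3 p.py .4474 -.0543 .04 11.7
```

```text
q7 -0.61 clock 33.08 world d [-0.0096  0.0044 -0.0728] | units xyz [-0.0126 -0.0088  0.0906] rot [ 0.0033 -0.0071 -0.0006]
pos [ 0.457  -0.0587  0.1128] open mm 61.5 F [ 0.1  0.1 -0.1]
```

Call:
apply_moves:
  series:
    - {"x": -0.01,"y": -0.006,"z": 0.01,"wx": 0.003,"wy": -0.007,"wz": 0,"fingers": 0.4}
    - {"x": 0,"y": 0,"z": 0.03,"wx": 0,"wy": 0,"wz": 0,"fingers": 0.4}
    - {"x": 0,"y": 0,"z": 0.035,"wx": 0,"wy": 0,"wz": 0,"fingers": 0.4}
    - {"x": 0,"y": 0,"z": 0.01,"wx": 0,"wy": 0,"wz": 0,"fingers": 0.4}
    - {"x": 0,"y": 0,"z": 0,"wx": 0,"wy": 0,"wz": 0,"fingers": 0.4}

```text
clock: 33.7
tool_pos: [0.4493, -0.0603, 0.0417]
eef_rot: [0.995, 0.096, -0.001, 0.001]
contact_force: [-0.3, 0.5, 0.1]
opening: 0.702
```

```bash
python3 p.py .4474 -.0543 -.016 11.7
```

```text
q7 -0.78 clock 33.7 world d [-0.0019  0.006  -0.0577] | units xyz [-0.0008 -0.008   0.0721] rot [ 0.0007  0.0005 -0.0036]
pos [ 0.4493 -0.0603  0.0417] open mm 61.7 F [-0.3  0.5  0.1]
```

Call:
apply_moves:
  series:
    - {"x": -0.001,"y": -0.007,"z": 0,"wx": 0,"wy": 0,"wz": -0.003,"fingers": 0.4}
    - {"x": 0,"y": 0,"z": 0,"wx": 0,"wy": 0,"wz": 0,"fingers": 0.4}
    - {"x": 0,"y": 0,"z": 0.025,"wx": 0,"wy": 0,"wz": 0,"fingers": 0.4}
    - {"x": 0,"y": 0,"z": 0.025,"wx": 0,"wy": 0,"wz": 0,"fingers": 0.4}
    - {"x": 0,"y": 0,"z": 0.017,"wx": 0,"wy": 0,"wz": 0,"fingers": 0.4}
    - {"x": 0,"y": 0,"z": 0.003,"wx": 0,"wy": 0,"wz": 0,"fingers": 0.4}
    - {"x": 0,"y": 0,"z": 0,"wx": 0,"wy": 0,"wz": 0,"fingers": 0.4}

```text
clock: 34.58
tool_pos: [0.4514, -0.0541, -0.0121]
eef_rot: [0.995, 0.101, 0.004, 0.001]
contact_force: [0.2, -0.1, -0.0]
opening: 0.702
```

```bash
python3 p.py .4474 -.0543 -.016 11.7
```

```text
q7 -1.26 clock 34.58 world d [-0.004  -0.0002 -0.0039] | units xyz [-0.005  -0.0008  0.0048] rot [ 0.0006 -0.0024 -0.0006]
pos [ 0.4514 -0.0541 -0.0121] open mm 61.8 F [ 0.2 -0.1 -0. ]
```

Call:
apply_moves:
  series:
    - {"x": -0.0045,"y": -0.001,"z": 0.003,"wx": 0,"wy": -0.002,"wz": 0,"fingers": 0.3}
    - {"x": 0,"y": 0,"z": 0,"wx": 0,"wy": 0,"wz": 0,"fingers": 0.1}
    - {"x": 0,"y": 0,"z": 0,"wx": 0,"wy": 0,"wz": 0,"fingers": -0.1}
    - {"x": 0,"y": 0,"z": 0,"wx": 0,"wy": 0,"wz": 0,"fingers": -0.3}
    - {"x": 0,"y": 0,"z": 0,"wx": 0,"wy": 0,"wz": 0,"fingers": -0.3}
    - {"x": 0,"y": 0,"z": 0,"wx": 0,"wy": 0,"wz": 0,"fingers": -0.3}
  force: 12

```text
clock: 35.33
tool_pos: [0.4494, -0.054, -0.0129]
eef_rot: [0.995, 0.101, 0.003, 0.001]
contact_force: [1.0, 0.5, -0.3]
opening: 0.499
```

```bash
python3 p.py .5579 -.2563 .07 11.7
```

```text
q7 -1.31 clock 35.33 world d [ 0.1085 -0.2023  0.0829] | units xyz [ 0.0828  0.2751 -0.1027] rot [ 0.0006 -0.0017 -0.0009]
pos [ 0.4494 -0.054  -0.0129] open mm 43.9 F [ 1.   0.5 -0.3]
```

Call:
apply_moves:
  series:
    - {"x": 0,"y": 0,"z": -0.02,"wx": 0,"wy": 0,"wz": 0,"fingers": -0.3}
    - {"x": 0,"y": 0,"z": -0.04,"wx": 0,"wy": 0,"wz": 0,"fingers": -0.3}
    - {"x": 0.005,"y": 0.02,"z": -0.03,"wx": 0,"wy": 0,"wz": 0,"fingers": -0.3}
    - {"x": 0.015,"y": 0.05,"z": 0,"wx": 0,"wy": 0,"wz": 0,"fingers": -0.3}
    - {"x": 0.015,"y": 0.055,"z": 0,"wx": 0,"wy": 0,"wz": 0,"fingers": -0.3}
    - {"x": 0.015,"y": 0.055,"z": 0,"wx": 0,"wy": 0,"wz": 0,"fingers": -0.3}
    - {"x": 0.015,"y": 0.05,"z": 0,"wx": 0,"wy": 0,"wz": 0,"fingers": -0.3}
    - {"x": 0,"y": 0,"z": 0,"wx": 0,"wy": 0,"wz": 0,"fingers": -0.3}

```text
clock: 36.33
tool_pos: [0.5386, -0.2291, 0.0594]
eef_rot: [0.995, 0.102, 0.001, 0.001]
contact_force: [-0.6, 0.6, -0.7]
opening: 0.497
```

```bash
python3 p.py .5579 -.2563 .05 11.7
```

```text
q7 -0.21 clock 36.33 world d [ 0.0193 -0.0272 -0.0094] | units xyz [0.0167 0.0382 0.0118] rot [ 0.0006 -0.0009  0.0001]
pos [ 0.5386 -0.2291  0.0594] open mm 43.7 F [-0.6  0.6 -0.7]
```

Call:
apply_moves:
  series:
    - {"x": 0.01,"y": 0.02,"z": 0,"wx": 0,"wy": 0,"wz": 0,"fingers": -0.3}
    - {"x": 0.007,"y": 0.017,"z": 0.01,"wx": 0,"wy": 0,"wz": 0,"fingers": -0.3}
    - {"x": 0,"y": 0,"z": 0.02,"wx": 0,"wy": 0,"wz": 0,"fingers": -0.3}
    - {"x": 0,"y": 0,"z": 0.02,"wx": 0,"wy": 0,"wz": 0,"fingers": -0.3}
    - {"x": 0,"y": 0,"z": 0.01,"wx": 0,"wy": 0,"wz": 0,"fingers": -0.3}
    - {"x": 0,"y": 0,"z": 0,"wx": 0,"wy": 0,"wz": 0,"fingers": -0.3}

```text
clock: 37.08
tool_pos: [0.5545, -0.2503, 0.0061]
eef_rot: [0.994, 0.105, -0.002, -0.002]
contact_force: [0.0, -0.3, 0.2]
opening: 0.496
```

```bash
python3 p.py .5579 -.2563 -.0099 11.7
```

```text
q7 -0.19 clock 37.08 world d [ 0.0034 -0.006  -0.016 ] | units xyz [0.0027 0.0083 0.0199] rot [-0.0013  0.0011  0.0021]
pos [ 0.5545 -0.2503  0.0061] open mm 43.7 F [ 0.  -0.3  0.2]
```

Call:
apply_moves:
  series:
    - {"x": 0.0027,"y": 0.008,"z": 0.003,"wx": -0.001,"wy": 0.001,"wz": 0.002,"fingers": -0.3}
    - {"x": 0,"y": 0,"z": 0.008,"wx": 0,"wy": 0,"wz": 0,"fingers": -0.3}
    - {"x": 0,"y": 0,"z": 0.005,"wx": 0,"wy": 0,"wz": 0,"fingers": -0.3}
    - {"x": 0,"y": 0,"z": 0.003,"wx": 0,"wy": 0,"wz": 0,"fingers": -0.3}
    - {"x": 0,"y": 0,"z": 0,"wx": 0,"wy": 0,"wz": 0,"fingers": -0.3}

```text
clock: 37.7
tool_pos: [0.559, -0.2565, -0.0092]
eef_rot: [0.995, 0.102, 0.001, 0.0]
contact_force: [1.9, -0.3, -0.5]
opening: 0.491
```

```bash
python3 p.py .5579 -.2563 -.0099 11.7
```

```text
q7 -0.2 clock 37.7 world d [-0.0011  0.0002 -0.0007] | units xyz [-0.0013 -0.0006  0.0009] rot [ 0.0001 -0.0005  0.    ]
pos [ 0.559  -0.2565 -0.0092] open mm 43.3 F [ 1.9 -0.3 -0.5]
```

Release, rise straight up, then back off to a viewing pose.

Call:
apply_moves:
  series:
    - {"x": -0.001,"y": 0,"z": 0.001,"wx": 0,"wy": 0,"wz": 0,"fingers": -0.3}
    - {"x": 0,"y": 0,"z": 0,"wx": 0,"wy": 0,"wz": 0,"fingers": 0.1}
    - {"x": 0,"y": 0,"z": 0,"wx": 0,"wy": 0,"wz": 0,"fingers": 0.25}
    - {"x": 0,"y": 0,"z": 0,"wx": 0,"wy": 0,"wz": 0,"fingers": 0.25}
    - {"x": 0,"y": 0,"z": -0.02,"wx": 0,"wy": 0,"wz": 0,"fingers": 0.25}
    - {"x": 0,"y": 0,"z": -0.05,"wx": 0,"wy": 0,"wz": 0,"fingers": 0.25}
    - {"x": 0,"y": 0,"z": -0.07,"wx": 0,"wy": 0,"wz": 0,"fingers": 0.25}
    - {"x": 0,"y": 0,"z": -0.07,"wx": 0,"wy": 0,"wz": 0,"fingers": 0.25}

```text
clock: 38.7
tool_pos: [0.5556, -0.2559, 0.162]
eef_rot: [0.995, 0.103, -0.002, -0.001]
contact_force: [0.3, 0.2, -0.3]
opening: 0.626
```

Call:
apply_moves:
  series:
    - {"x": 0,"y": -0.05,"z": -0.05,"wx": 0,"wy": 0,"wz": 0,"fingers": 0.25}
    - {"x": 0,"y": -0.06,"z": -0.04,"wx": 0,"wy": 0,"wz": 0,"fingers": 0.25}
    - {"x": 0,"y": -0.06,"z": -0.04,"wx": 0,"wy": 0,"wz": 0,"fingers": 0.25}
    - {"x": 0,"y": -0.06,"z": -0.03,"wx": 0,"wy": 0,"wz": 0,"fingers": 0.25}
    - {"x": 0,"y": -0.05,"z": -0.02,"wx": 0,"wy": 0,"wz": 0,"fingers": 0.25}
    - {"x": 0,"y": 0,"z": 0,"wx": 0,"wy": 0,"wz": 0,"fingers": 0.25}

```text
clock: 39.45
tool_pos: [0.5109, -0.028, 0.3229]
eef_rot: [0.995, 0.104, 0.007, 0.001]
contact_force: [-0.2, -1.6, 0.1]
opening: 0.625
```

```bash
python3 - <<'E'
from h import *
im,d=snapshot("top");m=camera_model("top");np.savez("pics/t2.npz",im=im,d=d)
im2,d2=snapshot("side");m2=camera_model("side");np.savez("pics/s2.npz",im=im2,d=d2)
o=np.vstack([cv2.resize(im[215:315,170:460],(800,276)),cv2.resize(im2[130:410,140:640],(570,319))[:, :570] if 0 else cv2.resize(im2[170:360,200:440],(800,320))[:320]])
cv2.imwrite("pics/t2.png",o[:,:,::-1][:600])
# per-item: tops by height in each tray frame
W=world(m,d);W2=world(m2,d2)
for tn,c,yaw in(("L",(.5697,.2855),15.4),("S",(.5656,-.2935),11.7)):
    a=np.radians(yaw);X=np.array([np.cos(a),np.sin(a)]);Y=np.array([-np.sin(a),np.cos(a)])
    items=dict(L=[("big",-.037,.043,.069,.033),("jar",-.037,-.043,.055,.029),("clamp",.043,0,.029,.08)],S=[("small",0,.038,.055,.03),("bottle",0,-.038,.071,.03)])[tn]
    for n,tx,ty,h,r in items:
        for cam,mm,ww in(("top",m,W),("side",m2,W2)):
            lx=(ww[...,:2]-c)@X-tx;ly=(ww[...,:2]-c)@Y-ty
            k=(np.hypot(lx,ly)<(r+.015 if n!="clamp" else .085))&(ww[...,2]>h-.007)&(ww[...,2]<h+.012)
            if n=="clamp": k&=(abs(lx)<.035)
            if k.sum()<5: print(n,cam,"few",k.sum());continue
            w=ray(mm,np.argwhere(k)[:,::-1],h)[:,:2]-c
            loc=np.c_[w@X,w@Y]*1000-[tx*1000,ty*1000]
            (u,v),rr=cv2.minEnclosingCircle(loc.astype(np.float32))
            print(tn,n,cam,k.sum(),"offset circle",np.round((u,v),1),"dia",round(2*rr,1),"mean",np.round(loc.mean(0),1),"ztop",np.round(np.percentile(ww[...,2][k],[50,95]),4), "yaw rel" if n=="clamp" else "", np.round(np.degrees(np.arctan2(*np.linalg.svd(loc-loc.mean(0),full_matrices=False)[2][0][::-1])),1) if n=="clamp" else "")
# bystanders
for n,x,y,r in(("dish",.795,-.048,.06),("jug",.6,-.54,.08),("wash",.6,.53,.06)):
    z=np.load("pics/top0.npz");e=[]
    for A in(world(m,z["d"]),W):
        k=(np.hypot(A[...,0]-x,A[...,1]-y)<r)&(A[...,2]>.012);e.append(A[k][:,:2].mean(0))
    print(n,"moved mm",np.round((e[1]-e[0])*1000,1))
print(get_state()["clock"],get_state()["tool_pos"])
E
```

```text
L big top 95 offset circle [-0.1 -1.8] dia 60.7 mean [ 0.2 -0.8] ztop [0.0679 0.0736]  
L big side 236 offset circle [-2.9  4.6] dia 65.9 mean [-3.4  4.3] ztop [0.0663 0.0694]  
L jar top 221 offset circle [-0.  -0.9] dia 46.6 mean [ 0.1 -0.5] ztop [0.0551 0.0596]  
L jar side 289 offset circle [-2.8  6.4] dia 54.2 mean [-3.3  5.7] ztop [0.0539 0.0562]  
L clamp top 252 offset circle [ 1.5 -3.6] dia 141.0 mean [-0.4 -1.6] ztop [0.0287 0.0328] yaw rel 90.3
L clamp side 399 offset circle [-5.3  2. ] dia 144.7 mean [-3.3  9.1] ztop [0.027  0.0295] yaw rel 90.0
S small top 59 offset circle [-0.5 -0.2] dia 44.4 mean [-1.5 -0.9] ztop [0.0547 0.0595]  
S small side 75 offset circle [-4.6  7.2] dia 54.7 mean [-5.   6.4] ztop [0.0522 0.055 ]  
S bottle top 44 offset circle [-0.3  0.4] dia 20.4 mean [-0.3  0.4] ztop [0.0709 0.0743]  
S bottle side 29 offset circle [-2.1  8.1] dia 30.3 mean [-4.3  8.1] ztop [0.0692 0.0712]  
dish moved mm [0.1 0.4]
jug moved mm [-0.1 -0.5]
wash moved mm [ 0.1 -0. ]
39.55 [ 0.51093521 -0.0323735   0.32084276]
```

View pics/t2.png

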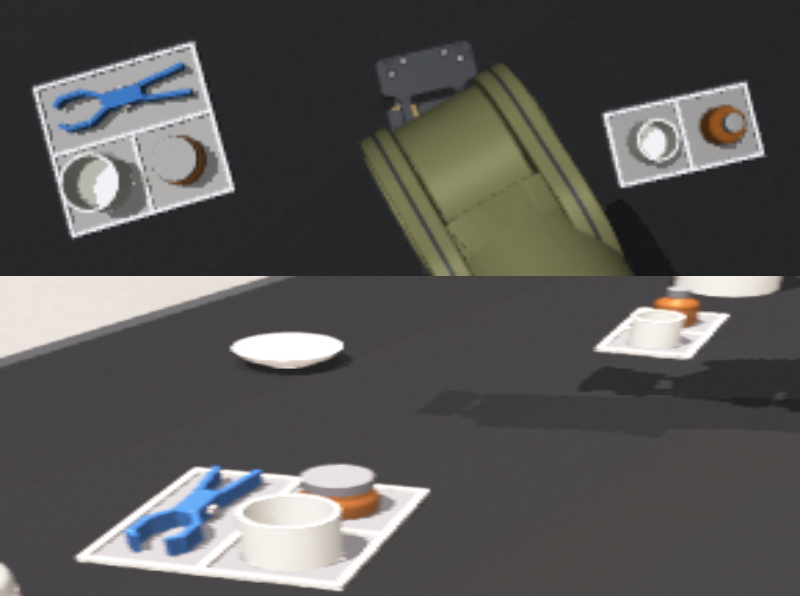

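The top strip shows the clamp, big beaker (90,182) and jar (177,160) in the large tray, and the small beaker (655,142) and bottle (723,125) in the small tray. All are upright, and top heights match standing on the tray floors. Hand in.

```bash
python3 -c "
from plant import *
print(finish_job())"
```

```text
the job is handed in; nothing more can be done
None
```

Both kits are made up and the job is handed in at about 39.6 s of the 144 s allowed; `finish_job()` gives no verdict.

- **Large tray:** the clamp lies lengthwise in the long compartment, with the big beaker and the jar in the two squares.
- **Small tray:** the bottle and the small beaker stand one in each compartment.

**Last checks, top camera:**
- Every piece was within about 4 mm of its compartment centre, and the four round pieces were within 2 mm.
- The clamp was 0.3° off the tray's y axis.
- Top heights matched the tray floor plus each piece's height to within about 1 mm.
- The dish, jug and wash bottle had moved 0.5 mm or less.

**What failed or disagreed:**
- **First clamp grasp:** the fingers shut above the clamp without moving it. Both cameras showed the fingertips about 30 mm higher than the reported TCP. I corrected for that from then on, and every later grasp held.
- **Side camera offsets:** they came out at 2–8 mm, and 9 mm for the clamp's mean. Most likely this is because that view also takes in the pieces' side surfaces; I relied on the top view, and either result is within tolerance.

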